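Height check of a casting under the bridge gauge

TASK

Check the aluminium casting against the height limit: set it flat between the rails of the bridge gauge, lengthwise and in front of the yellow bar, and push it gently along the bed to the bar. If it clears, push it on, gently, until it has slid the blue shuttle fully home, and leave it there under the bar; if the bar blocks it, do not force it, but take it out and lay it flat in the yellow tray. Leave everything else on the bench where it is.

Things in the scene. Friction and masses are not known exactly. Their poses are not given: they have to be found in the camera images.
- casting_mid (a point): the casting: loose aluminium block, 0.5 to 0.8 kg, body 120 (its x) x 50 (its y) x 32 mm high, with a raised flat pad 100 x 36 mm centred on top; overall height 38.5 to 43 mm, different every time and not measured. The same both ways round. This point is its centre, 20 mm above its underside; z up. It starts flat on the bench. Plain sides, to grip across the 50 mm width.
- gauge: bridge gauge, fixed: slick (friction about 0.3) steel bed 280 x 150 x 12 mm, x = -150 to +130 mm in its frame; origin at bench level (z 0) under the channel's centre line. Its +x is the push direction, under the bar to the shuttle. Two rails 10 mm wide, 8 mm above the bed, leave a channel 58 mm wide about y = 0, x = -150 to +75. Two 14 mm posts at x = 30, y = +-62 mm, 86 mm above the bench, carry the yellow bar.
- bar: rigid, fixed yellow bridge bar; origin at the centre of its underside, at x = 30, y = 0 mm of the gauge; the bar is 16 mm along the gauge's x, 150 mm across, 16 mm high. Its underside is 40 mm above the bed, 52 mm above the bench: the casting's pad may or may not clear it, and only the push tells. The casting's 32 mm body always passes under, so when the bar blocks the pad the casting's nose lies 10 mm under the bar.
- shuttle (a joint): travel of the blue shuttle in m along the gauge's +x: 0 nearest the bar, 0.015 fully home against the dark end lug. It drags with about 2 N and stays where it is left; it starts between 0 and 0.005.
- shuttle_face (a point): centre of the shuttle's face that meets the casting; the shuttle is a blue block 20 x 70 x 24 mm on the bed beyond the bar, guided along the gauge's x. This point is 24 mm above the bench, at x = 85 mm + travel, y = 0 of the gauge. With casting and shuttle fully home the casting's centre is at x = 40 mm of the gauge, 60 mm before this face, with the bar crossing over it.
- tray: yellow rework tray, fixed, open, 190 (x) x 150 (y) x 20 mm high, walls and floor 5 mm; origin at the centre of its underside on the bench
- bearing_cap: round steel bearing cap, 70 mm across, 34 mm high; a bystander on the bench, origin on its underside
- screw_jar: amber glass jar with black lid, 52 mm across, 75 mm high; a bystander on the bench, origin on its underside
- screwdriver: screwdriver with a blue handle, 200 mm long; a bystander on the bench, origin on its underside
- wrench: steel wrench, 170 mm long; a bystander on the bench, origin on its underside
- tape_roll: grey roll of tape lying flat, 84 mm across, 24 mm high; a bystander on the bench, origin on its underside
- hammer: hammer with a wooden handle, 260 mm long; a bystander on the bench, origin on its underside
- oak_block: small block of pale wood, 70 x 45 x 30 mm; a bystander on the bench, origin on its underside
Things that resemble listed ones, but are neither listed nor needed, are in the scene too. Of the things that look like the part that bears casting_mid, the largest one is meant.

How it is judged (in metres and radians):
On the way, in this order (a step that is already met when the one before it is completed fails the run):
1. the casting sits flat on the gauge bed between the rails, lengthwise, short of the bar (x of casting_mid in the frame of gauge between -0.135 and -0.034 m and y of casting_mid in the frame of gauge between -0.007 and 0.007 m and angle between the x axis of casting_mid and the x axis of gauge, either way round below 0.1 rad and z of casting_mid in the frame of gauge between 0.0305 and 0.0335 m and angle between casting_mid's own z axis and vertical below 0.03 rad), for 0.2 s.
2. flat on the bed, the casting has cleared the bar and slid the shuttle fully home (within 2 mm), or pushed against the bar that blocks it (2 N or more) (((value of joint shuttle above 0.013 m and y of casting_mid in the frame of gauge between -0.007 and 0.007 m and angle between the x axis of casting_mid and the x axis of gauge, either way round below 0.1 rad and z of casting_mid in the frame of gauge between 0.0305 and 0.0335 m and angle between casting_mid's own z axis and vertical below 0.03 rad) or (contact force between casting and bar above 2 N and x of casting_mid in the frame of gauge between -0.034 and 0.03 m and y of casting_mid in the frame of gauge between -0.007 and 0.007 m and angle between the x axis of casting_mid and the x axis of gauge, either way round below 0.1 rad and z of casting_mid in the frame of gauge between 0.0305 and 0.0335 m and angle between casting_mid's own z axis and vertical below 0.03 rad))), for 0.1 s.
At the end, for the whole second after the job is handed in: Either the casting has cleared and rests flat in the channel under the bar, within 3 mm of the shuttle, which is within 2.5 mm of home; or the bar has blocked it, the shuttle is not moved (3 mm) and the casting lies flat in the yellow tray, wholly inside. In either case at rest (linear speed of casting below 0.01 m/s and ((value of joint shuttle above 0.0125 m and x of casting_mid in the frame of shuttle_face between -0.063 and -0.055 m and y of casting_mid in the frame of gauge between -0.007 and 0.007 m and angle between the x axis of casting_mid and the x axis of gauge, either way round below 0.1 rad and z of casting_mid in the frame of gauge between 0.0305 and 0.0335 m and angle between casting_mid's own z axis and vertical below 0.03 rad) or (distance of shuttle_face from where it was at the start of the episode below 0.003 m and x of casting_mid in the frame of tray between -0.087 and 0.087 m and y of casting_mid in the frame of tray between -0.067 and 0.067 m and z of casting_mid in the frame of tray between 0.02 and 0.03 m and angle between casting_mid's own z axis and vertical below 0.08 rad))); the robot touches nothing.
It fails at once if the casting is forced against the bar (over 25 N) (contact force between casting and bar above 25 N).
It fails at once if the casting is rammed against the shuttle (over 25 N) (contact force between casting and shuttle above 25 N).
It fails at once if the robot hits the bar (over 15 N) (contact force between the arm and bar above 15 N).
It fails at once if the casting is tipped over (angle between casting_mid's own z axis and vertical above 0.6 rad).
It fails at once if another thing on the bench is moved by more than 15 mm (distance of any of bearing_cap, screw_jar, screwdriver, wrench, tape_roll, hammer, oak_block from where it was at the start of the episode above 0.015 m).
It also fails if it takes over 72 s, if anything falls off the work surface, if the arm or the gripper's body presses on something with over 40 N, if the wrist force passes 120 N, or if a joint passes its speed limit or range.

ROBOT

A 6-joint arm with a two-finger parallel gripper is mounted at the origin on the work surface. World frame = base frame: x ahead of the robot, y to its left, z up, the work surface at z = 0. Lengths are in mm, angles in rad, forces in N, time in s.
With the tool pointing down it reaches from about 350 to 875 mm from the base axis. Payload 4.2 kg.
Tool frame: the origin (TCP) lies at the centre of the arm's flange, where the gripper is bolted on; the fingertips stand 173 mm ahead of it and the grasp point (between the pads) lies 155 mm ahead of it (env.nose_length is the distance from the TCP to the fingertips, in mm); z points along the fingers, y is the direction in which the jaws open and shut (so a half turn about z gives the same grasp; the last joint's range is limited). The gripper opens to 85 mm and grips with 20 to 120 N. Pads are 22 mm wide; open, the fingers measure 114 mm over their backs; the gripper's body (76 mm by 85 mm) begins 54 mm behind the grasp point. The pads swing forward as they close: fully open they stand 13 mm farther back than shut.
Start: joints at [-0.9, 0.385, 0.008, 0, -1.194, -0.259], TCP at [250.175, -572.724, 404.712] pointing down, gripper open.
Joint ranges: [-3.14, 3.14], [-1.21, 2.06], [-1.07, 1.41], [-3.16, 2.05], [-2.99, -0.16], [-3.1, 3.1]. Speed limits (rad/s): [2.79, 2.79, 3.14, 3.14, 3.14, 3.14].

INTERFACE

Orientations are given as a 3x3 rotation matrix whose columns are the frame's x, y, z axes.
In Python, from bench import env, cams gives the robot as it stands. The module is installed in compiled form; this text tells all that it offers.
- The arm moves only by the tool drive_tool, never from a script. Its argument "steps" is a list of rows, each an object of numbers: "ax", "ay", "az": the turn, a rotation vector about the tool's x, y, z in units of 5 degrees (1.0 is 5 degrees); "x", "y", "z": the shift along the tool's x, y, z in units of 0.04 m (1.0 is 0.04 m); "claw": the opening, from 0 (shut) to 1 (fully open). In form: [{"ax": .., "ay": .., "az": .., "x": .., "y": .., "z": .., "claw": ..}, ...]. A call has 1 to 5 rows; each row shifts and turns the commanded pose from where the row before left it, along the tool's axes as they then stand; what a row does not reach is not made up. A row lasts 1/12 s, in which the tool goes at most 41.7 mm and 7.16 degrees, less where a joint would pass 70% of its speed; a pose out of reach is approached as far as the arm can. A call with a number of a shift or a turn outside -1 to 1 is refused whole. A call with a gripper value outside its range is refused whole. The fingers move at their own pace and stop on an object; "force" is the grip in N (left out, the last holds). Time passes only in rows, so rows that do not move let the fingers close. It gives the time, the measured TCP pose, the force and the opening at its end, in the units of the state.
- env.read_state(): the state, without advancing time (a new reading comes with each control period).
- cams.snapshot(name): name is "scene" or "top" or "wrist"; returns a dict with "color" (480x640x3 uint8, red, green, blue), "range_z" (480x640 float32, mm along the optical axis (not along the pixel's ray), 0 where there is no reading), "fov_y" (degrees; the focal length in pixels is half the picture's height over the tangent of half this angle, whatever the lens; pixels are square), "cx", "cy" (the principal point, pixels), "R" (3x3) and "t" (3): a world point X has camera coordinates R X + t; the wrist camera has in their place "mount" (4x4, takes a point from camera to tool coordinates, whose origin is the TCP and whose axes are the flange's). Camera axes: x right, y down, z forward; pixel columns grow to the right and rows downward; lengths in mm; the calibration is good to about 2 mm. A picture is of the moment at which its call begins: read the wrist's pose just before it.
- env.close_job(): hands the job in, once; it reports no verdict.
The state is a dict: "t": time; "joint_pos": joint angles; "joint_velocities": joint speeds; "effort": joint torques, N m; "position": TCP position; "tcp_rot": TCP orientation; "contact_force": force on the tool from outside, world axes, zero at the start; "wrist_torque": the same for the moment, N m; "gripper_width": opening from 0.0 (shut) to 1.0 (fully open).
Only numpy, scipy, OpenCV 4.12 (cv2) and the standard library are available. Lean on these libraries where they do the work, as an engineer would, in place of code of your own. Each camera call takes 0.05 s, during which the arm holds its last target.

## Working session

There is one attempt and no reset: what is moved stays moved. The work goes in short steps, Python scripts to look and compute and a tool call to move; the robot and the scene stay as the last step left them, time stands still between calls to the robot, and variables do not carry over. Pictures are saved under pics/ and viewed, and the job is handed in when it is done.

Besides the shell and the picture viewer there is one more tool, called after "Emit:" by a JSON object that holds its "name" and its "arguments", one argument or row to a line. drive_tool: Moves the arm, as the interface text tells. Shifts and turns lie within -1 to 1; 1 stands for 0.04 m of shift or 5 degrees of turn. Its arguments: {"type":"object","properties":{"steps":{"type":"array","items":{"type":"object","properties":{"ax":{"type":"number"},"ay":{"type":"number"},"az":{"type":"number"},"x":{"type":"number"},"y":{"type":"number"},"z":{"type":"number"},"claw":{"type":"number"}}}},"force":{"type":"number"}},"required":["steps"]}

```bash
mkdir -p pics; cat > h.py <<'E'
import numpy as np, cv2
from bench import env, cams
def snap(n):
    s=env.read_state(); d=cams.snapshot(n)
    f=240/np.tan(np.radians(d['fov_y'])/2); d['f']=f
    if 'R' in d:
        d['Rw']=np.array(d['R']).T; d['o']=-d['Rw']@np.array(d['t'])
    else:
        M=np.array(d['mount']); T=np.eye(4); T[:3,:3]=s['tcp_rot']; T[:3,3]=s['position']
        W=T@M; d['Rw']=W[:3,:3]; d['o']=W[:3,3]
    return d
def ray(d,u,v): return d['Rw']@np.array([(u-d['cx'])/d['f'],(v-d['cy'])/d['f'],1.])
def atz(d,u,v,z):
    r=ray(d,u,v); return d['o']+r*(z-d['o'][2])/r[2]
def cloud(d):
    v,u=np.mgrid[0:480,0:640]; Z=d['range_z']
    P=np.stack([(u-d['cx'])/d['f']*Z,(v-d['cy'])/d['f']*Z,Z],-1)
    return P@d['Rw'].T+d['o']
def save(d,n,crop=None,k=1):
    im=d['color'][...,::-1]
    if crop: x0,y0,x1,y1=crop; im=im[y0:y1,x0:x1]
    if k!=1: im=cv2.resize(im,None,fx=k,fy=k,interpolation=cv2.INTER_CUBIC)
    cv2.imwrite('pics/'+n,im)
E
python3 - <<'E'
from h import *
import pickle
for n in('top','scene'):
    d=snap(n); save(d,n+'0.png'); pickle.dump(d,open(n+'.pkl','wb')); print(n,d['o'],d['f'])
print(env.read_state())
E
```

```text
top [ 332.66508006  -25.04518502 1571.92647191] 542.021881666478
scene [1034.52743007  755.85127295 1216.62231158] 542.5603968536687
{'t': 0.1, 'joint_pos': array([-9.00369030e-01,  3.85508228e-01,  6.77950463e-03, -4.24964901e-04,
       -1.19399144e+00, -2.58582898e-01]), 'joint_velocities': array([-9.86654982e-04, -4.17506312e-05,  4.18264157e-03,  1.89274628e-03,
       -1.16042585e-03, -3.43881384e-05]), 'effort': array([-7.94960433e-04, -3.93320239e+01,  1.88928741e+01,  4.19794410e+00,
       -2.57160980e-03,  1.35610597e-05]), 'position': array([ 250.14407843, -572.57505763,  403.72153246]), 'tcp_rot': array([[-9.16446754e-01, -4.00155672e-01, -8.85673547e-04],
       [-4.00156637e-01,  9.16445085e-01,  1.75292125e-03],
       [ 1.10229788e-04,  1.96086714e-03, -9.99998071e-01]]), 'contact_force': array([ 0.29586425, -0.79394067,  0.10091875]), 'wrist_torque': array([0.04691296, 0.01211501, 0.02168909]), 'gripper_width': 0.9950724759791372}
```

View pics/top0.png

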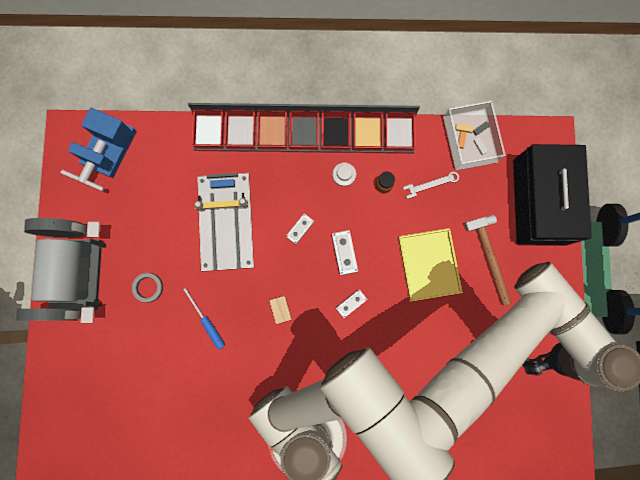

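View pics/scene0.png

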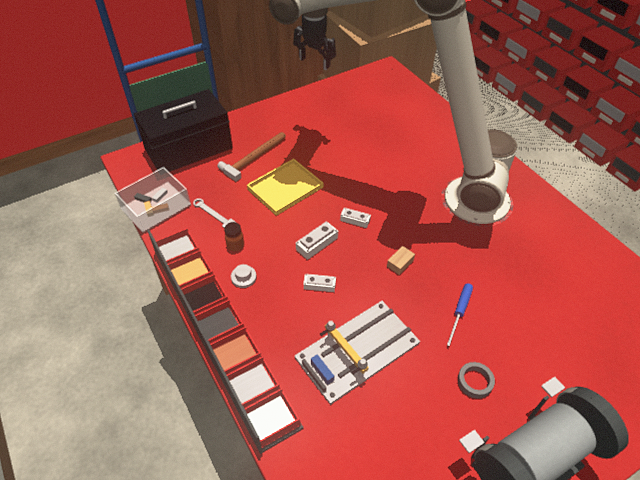

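Three white blocks look like the casting: top-view (300,229), (344,252) and (351,304). The one at (344,252) is clearly the largest, so I'll confirm it in an enlarged crop. The gauge is at (225,222), with the bar at (220,204) and the shuttle at (222,184). The tray is at (430,264).

```bash
python3 - <<'E'
from h import *
import pickle
d=pickle.load(open('top.pkl','rb'))
save(d,'c1.png',(280,210,380,325),5); save(d,'g1.png',(185,165,265,280),5)
P=cloud(d)
# casting: pixels with z>20 region
def rect(x0,y0,x1,y1,lo,hi):
    Q=P[y0:y1,x0:x1].reshape(-1,3); m=(Q[:,2]>lo)&(Q[:,2]<hi); Q=Q[m]
    r=cv2.minAreaRect(Q[:,:2].astype(np.float32)); return r,np.median(Q[:,2]),len(Q)
print('big',rect(325,222,365,282,20,60))
print('big pad',rect(325,222,365,282,36,60))
print('s1',rect(283,208,318,248,15,60)); print('s2',rect(332,285,372,322,15,60))
print('gauge',rect(185,165,265,280,7,30))
print('bar',rect(185,165,265,280,60,75))
print('tray',rect(390,220,470,310,12,30))
E
```

```text
big (((518.8782958984375, -101.06417846679688), (120.38990020751953, 50.82988739013672), 12.210095405578613), np.float64(40.1535270916836), 736)
big pad (((517.5513305664062, -101.19213104248047), (117.01467895507812, 49.460113525390625), 11.339240074157715), np.float64(42.8667032882239), 490)
s1 (((587.9690551757812, 28.961753845214844), (36.010765075683594, 84.53890228271484), 51.903114318847656), np.float64(25.26407076821863), 354)
s2 (((373.069580078125, -121.09429931640625), (34.45874786376953, 83.88086700439453), 38.853050231933594), np.float64(25.166576602674013), 363)
gauge (((610.3043823242188, 248.64730834960938), (341.82037353515625, 233.7666015625), 1.5578572750091553), np.float64(13.561372073990242), 4211)
bar (((657.38916015625, 251.10511779785156), (40.70590591430664, 149.9069366455078), 4.51790714263916), np.float64(68.27268041664217), 312)
tray (((500.30902099609375, -376.89080810546875), (205.0868377685547, 212.2558135986328), 9.65713119506836), np.float64(18.50742010645422), 621)
```

View pics/c1.png

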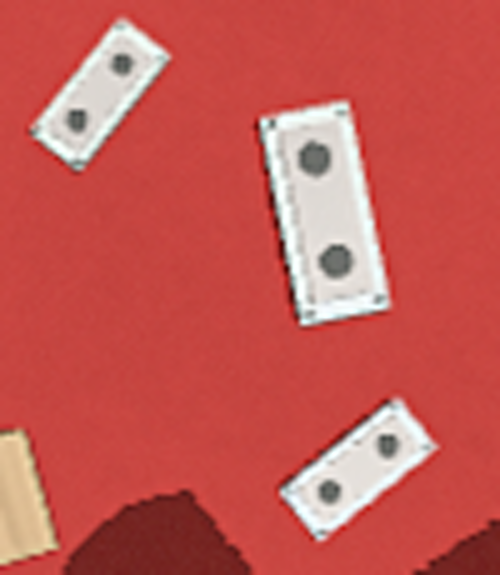

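View pics/g1.png

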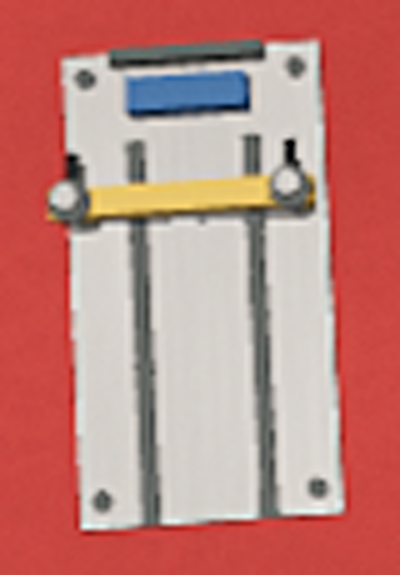

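The crop confirms that the block at (344,252) is the largest, with a raised pad and a 120 x 50 footprint by depth. The two others measure about 84 x 35. I'll move above it.

Emit:
{"name": "drive_tool", "arguments": {
  "steps": [
    {"x": -0.77,"y": 0.58,"claw": 1},
    {"x": -0.77,"y": 0.58},
    {"x": -0.77,"y": 0.58},
    {"x": -0.77,"y": 0.58},
    {"x": -0.77,"y": 0.58}
  ]
}}

```text
invalid input
```

Emit:
{"name": "drive_tool", "arguments": {
  "steps": [
    {"x": -0.77,"y": 0.58},
    {"x": -0.77,"y": 0.58},
    {"x": -0.77,"y": 0.58},
    {"x": -0.77,"y": 0.58},
    {"x": -0.77,"y": 0.58}
  ]
}}

```text
invalid input
```

Emit:
{"name": "drive_tool", "arguments": {
  "steps": [
    {"x": -0.77,"y": 0.58,"az": 0.8},
    {"az": 0.8},
    {"az": 0.8},
    {},
    {}
  ]
}}

```text
invalid input
```

```bash
python3 - <<'E'
from h import *
import pickle
s=env.read_state(); print(s['t'],s['position'],s['tcp_rot'].round(4),s['contact_force'])
d=snap('wrist'); save(d,'w1.png'); pickle.dump(d,open('w1.pkl','wb')); print(d['o'],d['f'])
E
```

```text
0.1 [ 250.14407843 -572.57505763  403.72153246] [[-9.164e-01 -4.002e-01 -9.000e-04]
 [-4.002e-01  9.164e-01  1.800e-03]
 [ 1.000e-04  2.000e-03 -1.000e+00]] [ 0.29586425 -0.79394067  0.10091875]
[ 181.02890211 -602.62436815  371.9474439 ] 332.54977808959603
```

View pics/w1.png

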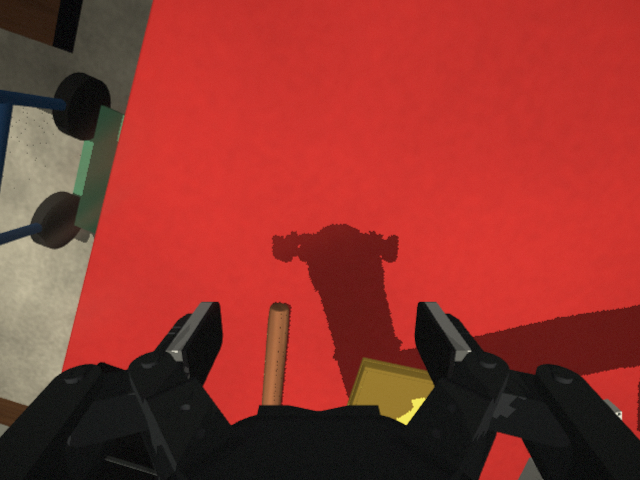

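The call was refused, probably because every field is required in each row.

Emit:
{"name": "drive_tool", "arguments": {
  "steps": [
    {"ax": 0,"ay": 0,"az": 0,"x": -0.77,"y": 0.58,"z": 0,"claw": 1},
    {"ax": 0,"ay": 0,"az": 0,"x": -0.77,"y": 0.58,"z": 0,"claw": 1},
    {"ax": 0,"ay": 0,"az": 0,"x": -0.77,"y": 0.58,"z": 0,"claw": 1},
    {"ax": 0,"ay": 0,"az": 0,"x": -0.77,"y": 0.58,"z": 0,"claw": 1},
    {"ax": 0,"ay": 0,"az": 0,"x": -0.77,"y": 0.58,"z": 0,"claw": 1}
  ]
}}

```text
t: 0.57
position: [345.2, -403.2, 404.4]
tcp_rot: [[-0.917, -0.4, -0.0], [-0.4, 0.917, 0.0], [0.0, 0.001, -1.0]]
contact_force: [1.1, 0.2, -0.1]
gripper_width: 1.002
```

Emit:
{"name": "drive_tool", "arguments": {
  "steps": [
    {"ax": 0,"ay": 0,"az": 0,"x": -0.77,"y": 0.58,"z": 0,"claw": 1},
    {"ax": 0,"ay": 0,"az": 0,"x": -0.77,"y": 0.58,"z": 0,"claw": 1},
    {"ax": 0,"ay": 0,"az": 0,"x": -0.77,"y": 0.58,"z": 0,"claw": 1},
    {"ax": 0,"ay": 0,"az": 0,"x": -0.77,"y": 0.58,"z": 0,"claw": 1},
    {"ax": 0,"ay": 0,"az": 0,"x": -0.77,"y": 0.58,"z": 0,"claw": 1}
  ]
}}

```text
t: 0.98
position: [439.9, -235.0, 404.7]
tcp_rot: [[-0.916, -0.4, -0.0], [-0.4, 0.916, 0.0], [0.0, 0.0, -1.0]]
contact_force: [1.1, -1.5, -0.4]
gripper_width: 1.003
```

Emit:
{"name": "drive_tool", "arguments": {
  "steps": [
    {"ax": 0,"ay": 0,"az": 0.8,"x": -0.77,"y": 0.58,"z": 0,"claw": 1},
    {"ax": 0,"ay": 0,"az": 0.8,"x": 0,"y": 0,"z": 0,"claw": 1},
    {"ax": 0,"ay": 0,"az": 0.8,"x": 0,"y": 0,"z": 0,"claw": 1},
    {"ax": 0,"ay": 0,"az": 0,"x": 0,"y": 0,"z": 0,"claw": 1}
  ]
}}

```text
t: 1.32
position: [458.8, -202.3, 404.4]
tcp_rot: [[-0.979, -0.202, -0.001], [-0.202, 0.979, 0.0], [0.001, 0.0, -1.0]]
contact_force: [-0.8, -0.2, -0.8]
gripper_width: 0.996
```

```bash
python3 - <<'E'
from h import *
import pickle
s=env.read_state(); print(s['t'],s['position'],s['tcp_rot'].round(4),s['contact_force'])
d=snap('wrist'); save(d,'w2.png'); pickle.dump(d,open('w2.pkl','wb')); print(d['o'],d['f'])
E
```

```text
1.3167 [ 458.82027738 -202.32547515  404.4184025 ] [[-9.795e-01 -2.017e-01 -7.000e-04]
 [-2.017e-01  9.795e-01  2.000e-04]
 [ 6.000e-04  4.000e-04 -1.000e+00]] [-0.77139107 -0.21877337 -0.8166521 ]
[ 384.91804387 -217.32038062  372.68190516] 332.54977808959603
```

View pics/w2.png

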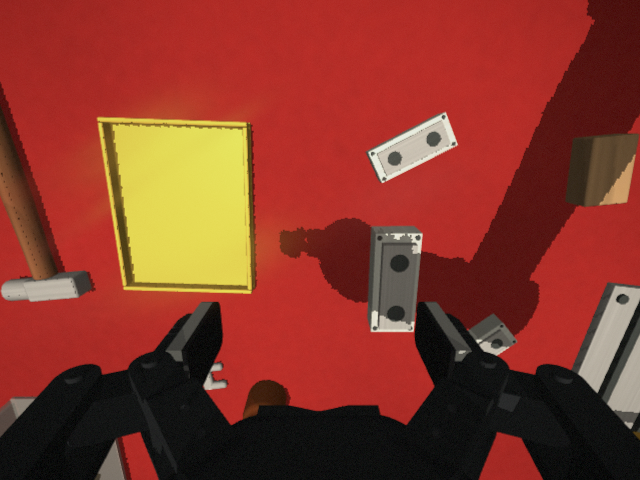

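The wrist view shows the casting at (396,280), the tray at (185,205) and the gauge's corner at (620,330).

```bash
python3 - <<'E'
from h import *
import pickle
d=pickle.load(open('w2.pkl','rb')); P=cloud(d)
save(d,'w2c.png',(355,215,435,340),4)
Q=P[215:345,355:435].reshape(-1,3)
for lo in (22,26,35):
    q=Q[(Q[:,2]>lo)&(Q[:,2]<60)]; print(lo,cv2.minAreaRect(q[:,:2].astype(np.float32)),np.percentile(q[:,2],[10,50,90]),len(q))
t=P[105:300,90:260].reshape(-1,3); t=t[(t[:,2]>13)&(t[:,2]<28)]; print('tray',cv2.minAreaRect(t[:,:2].astype(np.float32)))
# gauge from top: bed corners z=12
g=pickle.load(open('top.pkl','rb'))
c={k:atz(g,185+u/5-.4,165+v/5-.4,z)[:2] for k,(u,v,z) in dict(tl=(62,58,12),tr=(318,40,12),bl=(82,530,12),br=(343,512,12),barL=(48,220,52),rail_lb=(150,524,20),rail_rb=(270,516,20),rail_lt=(135,142,20),rail_rt=(252,136,20)).items()}
for k in c: print(k,c[k].round(1))
E
```

```text
22 ((520.3961181640625, -100.74006652832031), (120.73129272460938, 50.618350982666016), 11.932157516479492) [30.50082105 41.20681229 42.58503411] 4611
26 ((520.4166870117188, -100.73603057861328), (120.72254180908203, 50.60555648803711), 11.856775283813477) [30.64859686 41.25325206 42.6046199 ] 4511
35 ((520.5753784179688, -100.76355743408203), (101.08673095703125, 36.6458854675293), 11.790340423583984) [40.73217468 41.82894686 42.82482837] 2940
tray ((489.86737060546875, -348.3541259765625), (190.0177001953125, 150.99807739257812), 9.708281517028809)
tl [743.1 332.2]
tr [755.6 181.7]
bl [464.2 309.5]
br [475.9 159.7]
barL [637.7 327.2]
rail_lb [467.3 269. ]
rail_rb [472.5 200.5]
rail_lt [691.  285.8]
rail_rt [695.3 217.6]
```

View pics/w2c.png

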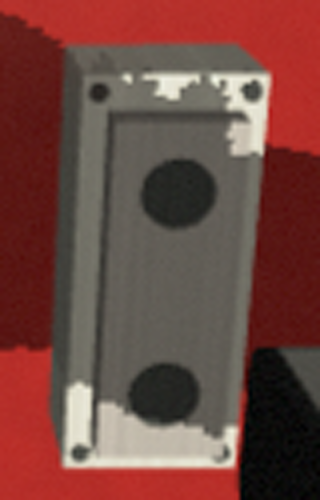

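Emit:
{"name": "drive_tool", "arguments": {
  "steps": [
    {"ax": 0,"ay": 0,"az": 0,"x": -0.673,"y": 0.725,"z": 0,"claw": 1},
    {"ax": 0,"ay": 0,"az": 0,"x": -0.673,"y": 0.725,"z": 0,"claw": 1},
    {"ax": 0,"ay": 0,"az": 0,"x": -0.673,"y": 0.725,"z": 0,"claw": 1},
    {"ax": 0,"ay": 0,"az": 0,"x": 0,"y": 0,"z": 0.9,"claw": 1},
    {"ax": 0,"ay": 0,"az": 0,"x": 0,"y": 0,"z": 0.9,"claw": 1}
  ]
}}

```text
t: 1.78
position: [521.6, -100.5, 333.7]
tcp_rot: [[-0.979, -0.205, 0.007], [-0.205, 0.979, 0.001], [-0.007, -0.001, -1.0]]
contact_force: [-0.4, 0.1, -1.2]
gripper_width: 1.0
```

Emit:
{"name": "drive_tool", "arguments": {
  "steps": [
    {"ax": 0,"ay": 0,"az": 0,"x": 0,"y": 0,"z": 0.9,"claw": 1},
    {"ax": 0,"ay": 0,"az": 0,"x": 0,"y": 0,"z": 0.9,"claw": 1},
    {"ax": 0,"ay": 0,"az": 0,"x": 0,"y": 0,"z": 0,"claw": 1}
  ]
}}

```text
t: 2.03
position: [517.2, -102.4, 254.0]
tcp_rot: [[-0.98, -0.2, -0.015], [-0.2, 0.98, 0.0], [0.015, 0.003, -1.0]]
contact_force: [-0.3, 0.2, -0.6]
gripper_width: 0.999
```

Emit:
{"name": "drive_tool", "arguments": {
  "steps": [
    {"ax": 0,"ay": 0,"az": 0,"x": 0,"y": 0,"z": 0,"claw": 1},
    {"ax": 0,"ay": 0,"az": 0,"x": 0,"y": 0,"z": 0,"claw": 1},
    {"ax": 0,"ay": 0,"az": 0,"x": 0,"y": 0,"z": 0,"claw": 1}
  ]
}}

```text
t: 2.28
position: [521.2, -102.1, 263.4]
tcp_rot: [[-0.979, -0.201, 0.005], [-0.201, 0.98, 0.0], [-0.005, -0.001, -1.0]]
contact_force: [-0.3, 0.2, 0.7]
gripper_width: 1.001
```

```bash
python3 - <<'E'
from h import *
import pickle
s=env.read_state(); print(s['t'],s['position'],s['tcp_rot'].round(4),s['contact_force'])
d=snap('wrist'); save(d,'w3.png'); pickle.dump(d,open('w3.pkl','wb'))
E
```

```text
2.2833 [ 521.16776845 -102.07106522  263.35593143] [[-0.9795 -0.2014  0.0053]
 [-0.2014  0.9795  0.    ]
 [-0.0052 -0.001  -1.    ]] [-0.33265755  0.22187336  0.67500363]
```

View pics/w3.png

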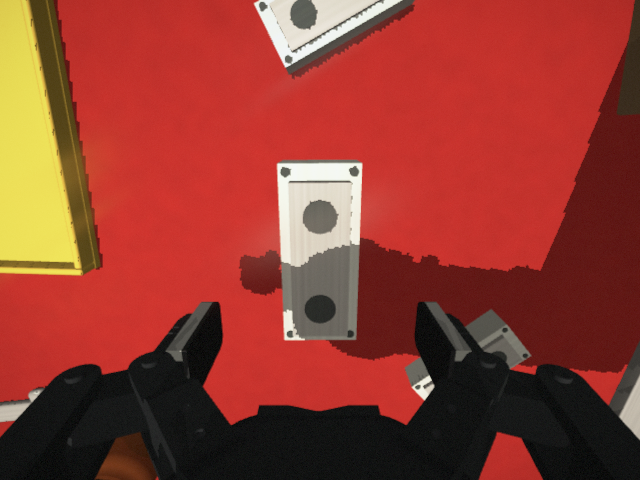

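The casting is centred between the fingers at (320,250) and parallel to them, so I'll go down and grip.

Emit:
{"name": "drive_tool", "arguments": {
  "steps": [
    {"ax": 0,"ay": 0,"az": 0,"x": 0,"y": 0,"z": 0.7,"claw": 1},
    {"ax": 0,"ay": 0,"az": 0,"x": 0,"y": 0,"z": 0.7,"claw": 1},
    {"ax": 0,"ay": 0,"az": 0,"x": 0,"y": 0,"z": 0.4,"claw": 1},
    {"ax": 0,"ay": 0,"az": 0,"x": 0,"y": 0,"z": 0,"claw": 1},
    {"ax": 0,"ay": 0,"az": 0,"x": 0,"y": 0,"z": 0,"claw": 1}
  ]
}}

```text
t: 2.75
position: [520.7, -101.9, 189.7]
tcp_rot: [[-0.98, -0.201, 0.001], [-0.201, 0.98, -0.0], [-0.001, -0.0, -1.0]]
contact_force: [-0.1, 0.5, 0.4]
gripper_width: 1.005
```

Emit:
{"name": "drive_tool", "arguments": {
  "steps": [
    {"ax": 0,"ay": 0,"az": 0,"x": 0,"y": 0,"z": 0,"claw": 1},
    {"ax": 0,"ay": 0,"az": 0,"x": 0,"y": 0,"z": 0,"claw": 1}
  ]
}}

```text
t: 2.92
position: [521.0, -101.7, 190.7]
tcp_rot: [[-0.98, -0.201, 0.004], [-0.201, 0.98, 0.0], [-0.004, -0.001, -1.0]]
contact_force: [0.0, -0.3, -0.2]
gripper_width: 1.0
```

```bash
python3 - <<'E'
from h import *
import pickle
s=env.read_state(); print(s['t'],s['position'],s['tcp_rot'].round(4),s['contact_force'])
d=snap('wrist'); save(d,'w4.png')
E
```

```text
2.9167 [ 520.9830493 -101.7489146  190.7292585] [[-9.795e-01 -2.014e-01  4.200e-03]
 [-2.014e-01  9.795e-01  2.000e-04]
 [-4.200e-03 -6.000e-04 -1.000e+00]] [ 0.04822815 -0.29146906 -0.17579068]
```

View pics/w4.png

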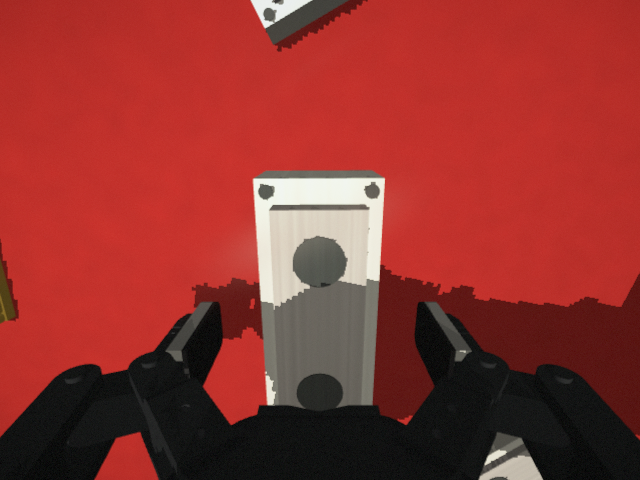

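```bash
python3 - <<'E'
from h import *
d=snap('wrist'); Z=d['range_z']; M=np.array(d['mount'])
v,u=np.mgrid[0:480,0:640]
P=np.stack([(u-d['cx'])/d['f']*Z,(v-d['cy'])/d['f']*Z,Z],-1)@M[:3,:3].T+M[:3,3]
for (a,b) in [(190,330),(205,310),(213,310),(218,306),(216,330),(210,345),(425,310),(435,330),(450,345),(150,420)]:
    print(a,b,P[b,a].round(1))
m=(Z>0)&(v>290)&(np.abs(P[...,1])<60)&(P[...,2]<185)&(P[...,2]>60)&(np.abs(P[...,0])<14); q=P[m]; print(np.percentile(q[:,2],[90,98,99.8]),env.nose_length)
E
```

```text
190 330 [ 10.6 -45.1 135.1]
205 310 [ 10.2 -44.8 150.2]
213 310 [  9.  -42.3 152.3]
218 306 [  7.5 -42.2 158.6]
216 330 [ -0.7 -42.2 153. ]
210 345 [ -2.4 -42.4 145. ]
425 310 [  9.8  43.1 150.9]
435 330 [  8.3  43.2 138.7]
450 345 [ 10.1  44.  126.8]
150 420 [ 10.6 -40.3  95.6]
[149.38654861 159.51157458 160.4831626 ] 173.4
```

Emit:
{"name": "drive_tool", "arguments": {
  "force": 50,
  "steps": [
    {"ax": 0,"ay": 0,"az": 0,"x": 0,"y": 0,"z": 0.2,"claw": 1},
    {"ax": 0,"ay": 0,"az": 0,"x": 0,"y": 0,"z": 0,"claw": 0.4},
    {"ax": 0,"ay": 0,"az": 0,"x": 0,"y": 0,"z": 0,"claw": 0.4},
    {"ax": 0,"ay": 0,"az": 0,"x": 0,"y": 0,"z": 0,"claw": 0.3},
    {"ax": 0,"ay": 0,"az": 0,"x": 0,"y": 0,"z": 0,"claw": 0.3}
  ]
}}

```text
t: 3.43
position: [520.2, -101.7, 180.8]
tcp_rot: [[-0.98, -0.201, -0.0], [-0.201, 0.98, -0.0], [0.0, -0.0, -1.0]]
contact_force: [0.0, -0.3, 1.0]
gripper_width: 0.572
```

Emit:
{"name": "drive_tool", "arguments": {
  "force": 50,
  "steps": [
    {"ax": 0,"ay": 0,"az": 0,"x": 0,"y": 0,"z": 0,"claw": 0.2},
    {"ax": 0,"ay": 0,"az": 0,"x": 0,"y": 0,"z": 0,"claw": 0.2},
    {"ax": 0,"ay": 0,"az": 0,"x": 0,"y": 0,"z": 0,"claw": 0.2},
    {"ax": 0,"ay": 0,"az": 0,"x": 0,"y": 0,"z": 0,"claw": 0.2}
  ]
}}

```text
t: 3.77
position: [520.2, -101.8, 180.8]
tcp_rot: [[-0.98, -0.201, 0.0], [-0.201, 0.98, 0.0], [-0.0, -0.0, -1.0]]
contact_force: [-0.4, 0.4, 1.7]
gripper_width: 0.574
```

Emit:
{"name": "drive_tool", "arguments": {
  "force": 60,
  "steps": [
    {"ax": 0,"ay": 0,"az": 0,"x": 0,"y": 0,"z": -0.3,"claw": 0.2},
    {"ax": 0,"ay": 0,"az": 0,"x": 0,"y": 0,"z": -0.7,"claw": 0.2},
    {"ax": 0,"ay": 0,"az": 0,"x": 0,"y": 0,"z": -1,"claw": 0.2},
    {"ax": 0,"ay": 0,"az": 0,"x": 0,"y": 0,"z": -1,"claw": 0.2},
    {"ax": 0,"ay": 0,"az": 0,"x": 0,"y": 0,"z": -1,"claw": 0.2}
  ]
}}

```text
t: 4.18
position: [518.9, -101.8, 340.2]
tcp_rot: [[-0.98, -0.2, -0.005], [-0.2, 0.98, 0.001], [0.005, 0.002, -1.0]]
contact_force: [2.2, -0.3, -7.4]
gripper_width: 0.573
```

Emit:
{"name": "drive_tool", "arguments": {
  "force": 60,
  "steps": [
    {"ax": 0,"ay": 0,"az": 0,"x": -0.3,"y": 0.375,"z": 0,"claw": 0.2},
    {"ax": 0,"ay": 0,"az": 0,"x": -0.5,"y": 0.625,"z": 0,"claw": 0.2},
    {"ax": 0,"ay": 0,"az": 0,"x": -0.55,"y": 0.687,"z": 0,"claw": 0.2},
    {"ax": 0,"ay": 0,"az": 0,"x": -0.55,"y": 0.687,"z": 0,"claw": 0.2},
    {"ax": 0,"ay": 0,"az": 0,"x": -0.55,"y": 0.687,"z": 0,"claw": 0.2}
  ]
}}

```text
t: 4.6
position: [590.9, 38.9, 338.4]
tcp_rot: [[-0.98, -0.199, -0.005], [-0.199, 0.98, 0.0], [0.005, 0.001, -1.0]]
contact_force: [1.2, -0.5, -6.5]
gripper_width: 0.569
```

Emit:
{"name": "drive_tool", "arguments": {
  "force": 60,
  "steps": [
    {"ax": 0,"ay": 0,"az": 0,"x": -0.55,"y": 0.687,"z": 0,"claw": 0.2},
    {"ax": 0,"ay": 0,"az": 0,"x": -0.55,"y": 0.687,"z": 0,"claw": 0.2},
    {"ax": 0,"ay": 0,"az": 0,"x": -0.55,"y": 0.687,"z": 0,"claw": 0.2},
    {"ax": 0,"ay": 0,"az": 0,"x": -0.55,"y": 0.687,"z": 0,"claw": 0.2},
    {"ax": 0,"ay": 0,"az": 0,"x": -0.55,"y": 0.687,"z": 0,"claw": 0.2}
  ]
}}

```text
t: 5.02
position: [671.4, 195.9, 337.2]
tcp_rot: [[-0.98, -0.2, -0.006], [-0.2, 0.98, -0.001], [0.006, -0.0, -1.0]]
contact_force: [1.1, -0.5, -6.7]
gripper_width: 0.571
```

Emit:
{"name": "drive_tool", "arguments": {
  "force": 60,
  "steps": [
    {"ax": 0,"ay": 0,"az": 0.4,"x": -0.55,"y": 0.687,"z": 0,"claw": 0.2},
    {"ax": 0,"ay": 0,"az": 0.5,"x": -0.45,"y": 0.562,"z": 0,"claw": 0.2},
    {"ax": 0,"ay": 0,"az": 0.52,"x": 0,"y": 0,"z": 0,"claw": 0.2},
    {"ax": 0,"ay": 0,"az": 0,"x": 0,"y": 0,"z": 0,"claw": 0.2},
    {"ax": 0,"ay": 0,"az": 0,"x": 0,"y": 0,"z": 0,"claw": 0.2}
  ]
}}

```text
t: 5.43
position: [701.1, 251.1, 337.0]
tcp_rot: [[-0.997, -0.079, -0.006], [-0.079, 0.997, -0.002], [0.007, -0.002, -1.0]]
contact_force: [-0.1, -0.2, -7.2]
gripper_width: 0.569
```

Emit:
{"name": "drive_tool", "arguments": {
  "force": 60,
  "steps": [
    {"ax": 0,"ay": 0,"az": 0,"x": 0,"y": 0,"z": 0,"claw": 0.2},
    {"ax": 0,"ay": 0,"az": 0,"x": 0,"y": 0,"z": 0,"claw": 0.2},
    {"ax": 0,"ay": 0,"az": 0,"x": 0,"y": 0,"z": 0,"claw": 0.2}
  ]
}}

```text
t: 5.68
position: [701.5, 250.1, 340.8]
tcp_rot: [[-0.997, -0.078, -0.0], [-0.078, 0.997, -0.0], [0.0, 0.0, -1.0]]
contact_force: [-0.2, 0.1, -6.8]
gripper_width: 0.569
```

```bash
python3 - <<'E'
from h import *
import pickle
s=env.read_state(); print(s['t'],s['position'],s['tcp_rot'].round(4),s['contact_force'],s['joint_pos'].round(2))
d=snap('wrist'); save(d,'w5.png'); pickle.dump(d,open('w5.pkl','wb')); print(d['o'])
E
```

```text
5.6833 [701.49062723 250.0686278  340.78292234] [[-9.97e-01 -7.77e-02 -5.00e-04]
 [-7.77e-02  9.97e-01 -0.00e+00]
 [ 5.00e-04  0.00e+00 -1.00e+00]] [-0.21504378  0.11147345 -6.78243538] [ 0.56  0.63  0.27 -0.   -1.2  -2.05]
[626.26021359 244.50230448 309.03717298]
```

View pics/w5.png

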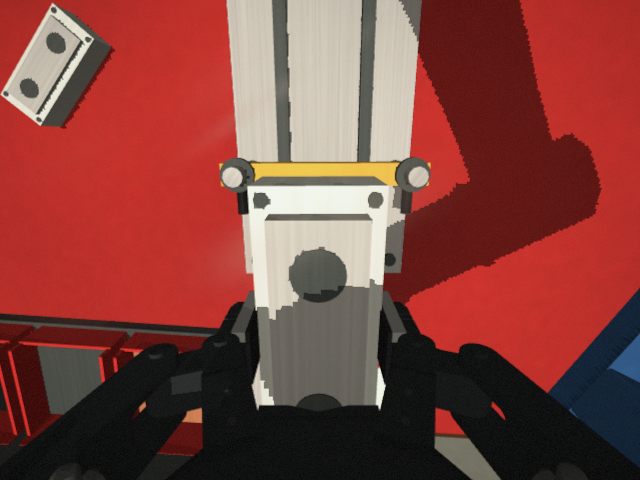

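The casting is held straight. The gauge's rails are at columns ~282 and ~368, and the bar is at row ~172. I'll measure the rails in a crop.

```bash
python3 - <<'E'
from h import *
import pickle
d=pickle.load(open('w5.pkl','rb')); save(d,'w5c.png',(215,0,435,190),3.6)
P=cloud(d)
q=P[150:200,200:250].reshape(-1,3)
b=P[155:190,215:435].reshape(-1,3); b=b[(b[:,2]>60)&(b[:,2]<75)]; print('bar',cv2.minAreaRect(b[:,:2].astype(np.float32)),np.median(b[:,2]))
# rails edges per row by brightness at z=20
g=cv2.cvtColor(d['color'],cv2.COLOR_RGB2GRAY).astype(float)
for v in (10,40,70,100,130,150):
    r=g[v,225:425]; dk=np.where(r<110)[0]+225; gr=np.split(dk,np.where(np.diff(dk)>2)[0]+1)
    print(v,[(x[0],x[-1]) for x in gr if len(x)>3])
E
```

```text
bar ((649.326904296875, 251.2967071533203), (22.166339874267578, 149.93064880371094), 4.7262396812438965) 67.52021413211756
10 [(np.int64(273), np.int64(286)), (np.int64(362), np.int64(375)), (np.int64(406), np.int64(424))]
40 [(np.int64(225), np.int64(228)), (np.int64(274), np.int64(287)), (np.int64(361), np.int64(373)), (np.int64(417), np.int64(424))]
70 [(np.int64(225), np.int64(230)), (np.int64(275), np.int64(288)), (np.int64(360), np.int64(372)), (np.int64(417), np.int64(424))]
100 [(np.int64(225), np.int64(232)), (np.int64(276), np.int64(288)), (np.int64(359), np.int64(371)), (np.int64(414), np.int64(424))]
130 [(np.int64(225), np.int64(234)), (np.int64(277), np.int64(288)), (np.int64(358), np.int64(369)), (np.int64(412), np.int64(424))]
150 [(np.int64(225), np.int64(236)), (np.int64(278), np.int64(289)), (np.int64(357), np.int64(369)), (np.int64(411), np.int64(424))]
```

View pics/w5c.png

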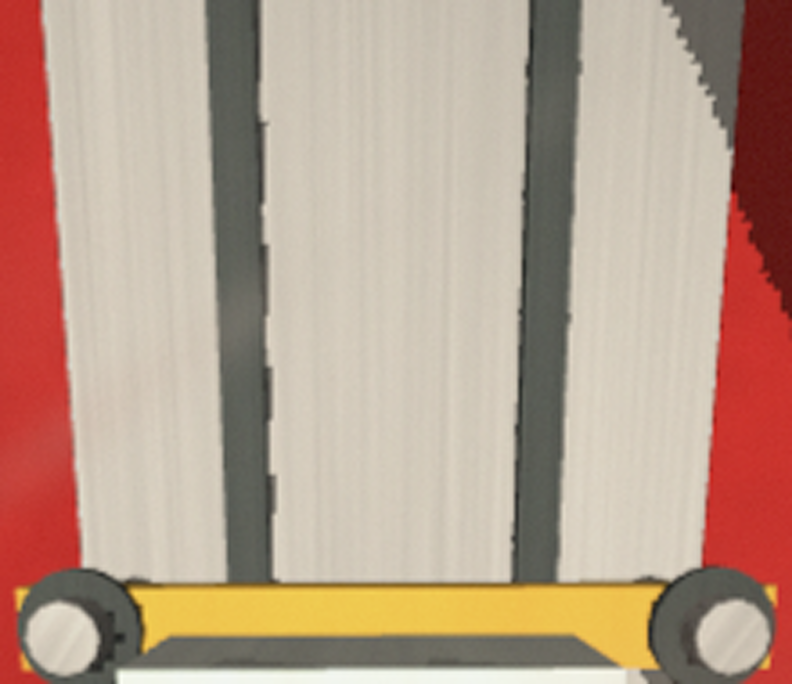

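```bash
python3 - <<'E'
from h import *
import pickle
d=pickle.load(open('w5.pkl','rb'))
M=[]
for v,a,b in [(10,273,376),(40,274,374),(70,275,373),(100,276,372),(130,277,370),(150,278,370)]:
    A=atz(d,a-.5,v,20);B=atz(d,b-.5,v,20);M.append((A+B)/2);print((A-B)[:2].round(1),M[-1][:2].round(1))
M=np.array(M);p=np.polyfit(M[:,0],M[:,1],1);th=np.degrees(np.arctan(p[0]));print('angle',th,'y at 530',np.polyval(p,530), 'y at 650',np.polyval(p,650))
P=cloud(d);b=P[155:190,215:435].reshape(-1,3);b=b[(b[:,2]>60)&(b[:,2]<75)]
c=np.radians(4.6)
for y0 in(270,200,235): 
    q=b[abs(b[:,1]-y0)<8]; print(y0,np.percentile(q@[np.cos(c),np.sin(c),0],[1,50,99]))
for v in (163,164): print(atz(d,330,v,68)[:2])
# casting in hand, tool frame
m=(P[...,2]>180)&(P[...,2]<215); v,u=np.mgrid[0:480,0:640]; m&=(v>175)&(v<310)&(u>245)&(u<395)
q=P[m]; q2=(q-np.array([701.49,250.07,340.78]))@np.array(env.read_state()['tcp_rot'])
print('top body in tool', np.percentile(q2,[1,50,99],axis=0).round(1))
pl=q2[q2[:,2]<138];A=np.c_[pl[:,:2],np.ones(len(pl))];
for sel in (q2[:,2]<np.median(q2[:,2])+2.5,):
    pl=q2[sel];A=np.c_[pl[:,:2],np.ones(len(pl))];print(np.linalg.lstsq(A,pl[:,2],rcond=None)[0])
r=cv2.minAreaRect(q2[:,:2].astype(np.float32));print(r)
E
```

```text
[  6.  -76.8] [534.3 241.8]
[  6.  -76.3] [554.  243.1]
[  6.  -76.6] [574.7 244.8]
[  6.  -76.9] [596.3 246.6]
[  6.  -76.4] [619.1 248.1]
[  6.  -76.9] [634.9 249.8]
angle 4.4912955589083365 y at 530 241.35492128487897 y at 650 250.78078286501713
270 [660.31319528 664.55851951 669.48204818]
200 [657.77543298 665.81537704 677.74773984]
235 [660.26276185 665.07121529 669.44760639]
[641.94544317 254.24863714]
[642.63249163 254.30968861]
top body in tool [[ 10.5 -24.5 137.8]
 [ 40.3   0.3 140.1]
 [ 59.6  25.3 157.9]]
[1.18019076e-02 2.79868311e-05 1.38812525e+02]
((34.689327239990234, 0.6762123107910156), (50.370262145996094, 61.81013870239258), 0.09939756989479065)
```

Emit:
{"name": "drive_tool", "arguments": {
  "force": 60,
  "steps": [
    {"ax": 0,"ay": 0,"az": 0,"x": 0.5,"y": 0.02,"z": 0,"claw": 0.2},
    {"ax": 0,"ay": 0,"az": 0,"x": 0.9,"y": 0.02,"z": 0,"claw": 0.2},
    {"ax": 0,"ay": 0,"az": 0,"x": 1,"y": 0.02,"z": 0,"claw": 0.2},
    {"ax": 0,"ay": 0,"az": 0,"x": 1,"y": 0.02,"z": 0,"claw": 0.2},
    {"ax": 0,"ay": 0,"az": 0,"x": 0.93,"y": 0.027,"z": 0,"claw": 0.2}
  ]
}}

```text
t: 6.15
position: [526.5, 240.6, 341.2]
tcp_rot: [[-0.997, -0.078, 0.0], [-0.078, 0.997, 0.001], [-0.0, 0.001, -1.0]]
contact_force: [-0.5, 1.3, -6.3]
gripper_width: 0.569
```

Emit:
{"name": "drive_tool", "arguments": {
  "force": 60,
  "steps": [
    {"ax": 0,"ay": 0,"az": 0,"x": 0,"y": 0,"z": 0.5,"claw": 0.2},
    {"ax": 0,"ay": 0,"az": 0,"x": 0,"y": 0,"z": 0.9,"claw": 0.2},
    {"ax": 0,"ay": 0,"az": 0,"x": 0,"y": 0,"z": 0.9,"claw": 0.2},
    {"ax": 0,"ay": 0,"az": 0,"x": 0,"y": 0,"z": 0.5,"claw": 0.2},
    {"ax": 0,"ay": 0,"az": 0,"x": 0,"y": 0,"z": 0,"claw": 0.2}
  ]
}}

```text
t: 6.57
position: [526.9, 240.2, 224.6]
tcp_rot: [[-0.997, -0.077, -0.008], [-0.077, 0.997, -0.005], [0.009, -0.005, -1.0]]
contact_force: [-1.5, -1.4, -8.2]
gripper_width: 0.572
```

Emit:
{"name": "drive_tool", "arguments": {
  "force": 60,
  "steps": [
    {"ax": 0,"ay": 0,"az": 0,"x": 0,"y": 0,"z": 0,"claw": 0.2},
    {"ax": 0,"ay": 0,"az": 0,"x": 0,"y": 0,"z": 0,"claw": 0.2},
    {"ax": 0,"ay": 0,"az": 0,"x": 0,"y": 0,"z": 0,"claw": 0.2},
    {"ax": 0,"ay": 0,"az": 0,"x": 0,"y": 0,"z": 0,"claw": 0.2},
    {"ax": 0,"ay": 0,"az": 0,"x": 0,"y": 0,"z": 0,"claw": 0.2}
  ]
}}

```text
t: 6.98
position: [529.0, 242.0, 230.3]
tcp_rot: [[-0.997, -0.078, 0.002], [-0.078, 0.997, 0.002], [-0.003, 0.002, -1.0]]
contact_force: [1.3, 0.0, -6.1]
gripper_width: 0.571
```

```bash
python3 - <<'E'
from h import *
import pickle
s=env.read_state(); print(s['t'],s['position'],s['tcp_rot'].round(4),s['contact_force'],s['joint_pos'].round(2))
d=snap('wrist'); save(d,'w6.png'); pickle.dump(d,open('w6.pkl','wb'))
d=snap('scene'); save(d,'s6.png',(270,270,450,430),4)
E
```

```text
6.9833 [529.03030555 241.96495037 230.30309594] [[-0.9969 -0.0784  0.0024]
 [-0.0784  0.9969  0.0019]
 [-0.0026  0.0017 -1.    ]] [ 1.31782951  0.04490276 -6.11835794] [ 0.71  0.49 -0.31  0.   -0.76 -2.2 ]
```

View pics/w6.png

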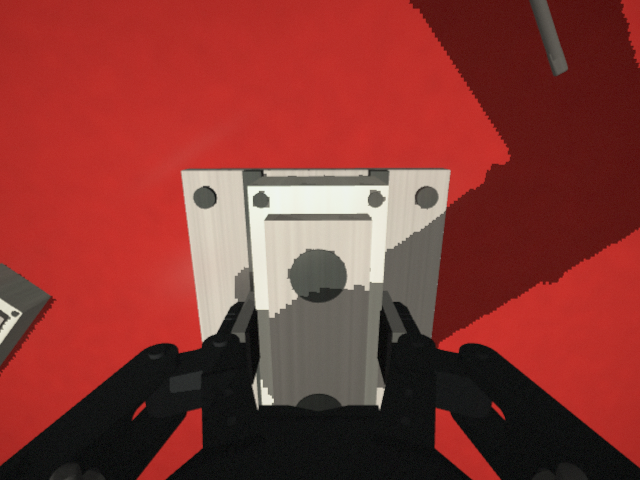

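View pics/s6.png

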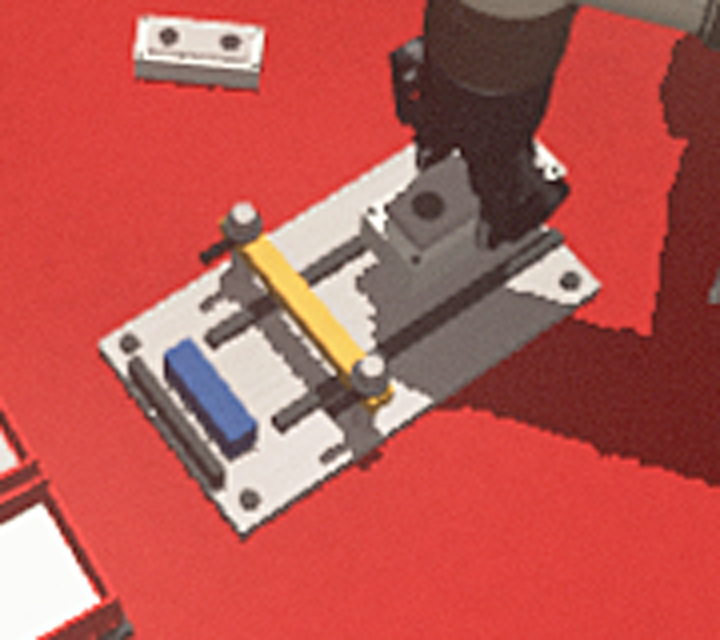

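```bash
python3 - <<'E'
from h import *
import pickle
d=pickle.load(open('w6.pkl','rb')); s=env.read_state(); R=s['tcp_rot'];p=s['position']
save(d,'w6c.png',(170,160,460,300),2.7)
g=cv2.cvtColor(d['color'],cv2.COLOR_RGB2GRAY)
def T(u,v,z): return ((atz(d,u,v,z)-p)@R).round(1)
for n,a in dict(bedL=(181,170,12),bedR=(449.5,170,12),railL=(244,172,20),railR=(389,172,20),cL=(248,186,30.303+30.303-0),cR=(387,186,60)).items():
    print(n,T(*a))
E
```

```text
bedL [ 58.4 -74.6 217.5]
bedR [ 58.4  73.  217.6]
railL [ 58.1 -38.4 209.5]
railR [ 58.1  38.  209.6]
cL [ 56.3 -28.3 168.9]
cR [ 56.2  29.2 169.6]
```

View pics/w6c.png

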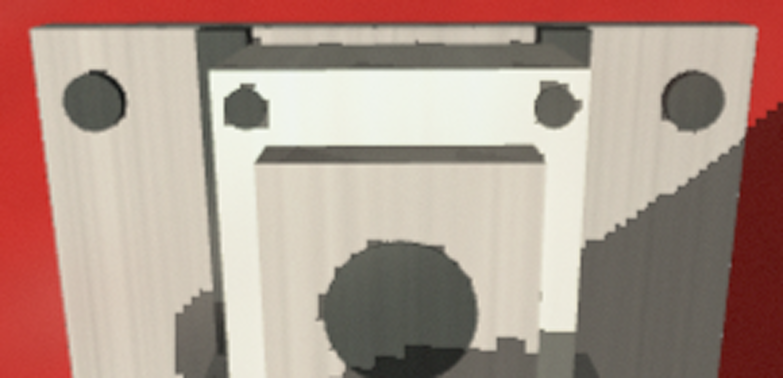

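Emit:
{"name": "drive_tool", "arguments": {
  "force": 60,
  "steps": [
    {"ax": 0,"ay": 0,"az": 0,"x": 0,"y": -0.015,"z": 0.35,"claw": 0.2},
    {"ax": 0,"ay": 0,"az": 0,"x": 0,"y": 0,"z": 0.3,"claw": 0.2},
    {"ax": 0,"ay": 0,"az": 0,"x": 0,"y": 0,"z": 0.1,"claw": 0.2},
    {"ax": 0,"ay": 0,"az": 0,"x": 0,"y": 0,"z": 0,"claw": 0.2},
    {"ax": 0,"ay": 0,"az": 0,"x": 0,"y": 0,"z": 0,"claw": 0.2}
  ]
}}

```text
t: 7.5
position: [529.0, 241.3, 198.9]
tcp_rot: [[-0.997, -0.079, 0.0], [-0.079, 0.997, -0.0], [-0.0, -0.0, -1.0]]
contact_force: [0.8, 0.7, -6.6]
gripper_width: 0.573
```

Emit:
{"name": "drive_tool", "arguments": {
  "force": 60,
  "steps": [
    {"ax": 0,"ay": 0,"az": 0,"x": 0,"y": 0,"z": 0,"claw": 0.2},
    {"ax": 0,"ay": 0,"az": 0,"x": 0,"y": 0,"z": 0,"claw": 0.2}
  ]
}}

```text
t: 7.67
position: [529.1, 241.4, 199.6]
tcp_rot: [[-0.997, -0.079, 0.001], [-0.079, 0.997, 0.001], [-0.002, 0.001, -1.0]]
contact_force: [0.1, 0.2, -7.5]
gripper_width: 0.572
```

Emit:
{"name": "drive_tool", "arguments": {
  "force": 60,
  "steps": [
    {"ax": 0,"ay": 0,"az": 0,"x": 0,"y": 0,"z": 0.06,"claw": 0.2},
    {"ax": 0,"ay": 0,"az": 0,"x": 0,"y": 0,"z": 0.05,"claw": 0.2},
    {"ax": 0,"ay": 0,"az": 0,"x": 0,"y": 0,"z": 0,"claw": 0.2},
    {"ax": 0,"ay": 0,"az": 0,"x": 0,"y": 0,"z": 0,"claw": 0.2}
  ]
}}

```text
t: 8.0
position: [528.7, 241.1, 194.2]
tcp_rot: [[-0.997, -0.078, -0.0], [-0.078, 0.997, -0.0], [0.0, -0.0, -1.0]]
contact_force: [1.1, 0.3, -7.3]
gripper_width: 0.573
```

Emit:
{"name": "drive_tool", "arguments": {
  "force": 60,
  "steps": [
    {"ax": 0,"ay": 0,"az": 0,"x": 0,"y": 0,"z": 0.03,"claw": 0.2},
    {"ax": 0,"ay": 0,"az": 0,"x": 0,"y": 0,"z": 0,"claw": 0.2}
  ]
}}

```text
t: 8.17
position: [528.7, 241.1, 193.0]
tcp_rot: [[-0.997, -0.078, -0.0], [-0.078, 0.997, -0.0], [0.0, -0.0, -1.0]]
contact_force: [-0.4, 0.7, -6.4]
gripper_width: 0.567
```

Emit:
{"name": "drive_tool", "arguments": {
  "force": 60,
  "steps": [
    {"ax": 0,"ay": 0,"az": 0,"x": 0,"y": 0,"z": 0.02,"claw": 0.2},
    {"ax": 0,"ay": 0,"az": 0,"x": 0,"y": 0,"z": 0,"claw": 0.2}
  ]
}}

```text
t: 8.33
position: [528.8, 241.2, 192.9]
tcp_rot: [[-0.997, -0.079, 0.0], [-0.079, 0.997, 0.0], [-0.0, -0.0, -1.0]]
contact_force: [-1.5, 0.1, -1.5]
gripper_width: 0.574
```

It has seated on the bed: the load dropped from 7 N to 1.5 N. I'll release it and lift clear.

Emit:
{"name": "drive_tool", "arguments": {
  "steps": [
    {"ax": 0,"ay": 0,"az": 0,"x": 0,"y": 0,"z": 0,"claw": 0.65},
    {"ax": 0,"ay": 0,"az": 0,"x": 0,"y": 0,"z": 0,"claw": 0.8},
    {"ax": 0,"ay": 0,"az": 0,"x": 0,"y": 0,"z": 0,"claw": 0.8},
    {"ax": 0,"ay": 0,"az": 0,"x": 0,"y": 0,"z": 0,"claw": 0.8},
    {"ax": 0,"ay": 0,"az": 0,"x": 0,"y": 0,"z": 0,"claw": 0.8}
  ]
}}

```text
t: 8.75
position: [529.0, 241.3, 192.8]
tcp_rot: [[-0.997, -0.079, 0.001], [-0.079, 0.997, 0.001], [-0.001, 0.001, -1.0]]
contact_force: [0.2, -1.3, -0.2]
gripper_width: 0.799
```

Emit:
{"name": "drive_tool", "arguments": {
  "steps": [
    {"ax": 0,"ay": 0,"az": 0,"x": 0,"y": 0,"z": -0.5,"claw": 0.8},
    {"ax": 0,"ay": 0,"az": 0,"x": 0,"y": 0,"z": -0.9,"claw": 0.8},
    {"ax": 0,"ay": 0,"az": 0,"x": 0,"y": 0,"z": -0.9,"claw": 0.5},
    {"ax": 0,"ay": 0,"az": 0,"x": 0.4,"y": 0,"z": -0.2,"claw": 0},
    {"ax": 0,"ay": 0,"az": 0,"x": 0.8,"y": 0,"z": 0,"claw": 0}
  ]
}}

```text
t: 9.17
position: [483.4, 238.7, 296.2]
tcp_rot: [[-0.997, -0.078, 0.009], [-0.078, 0.997, 0.006], [-0.01, 0.005, -1.0]]
contact_force: [0.2, 0.8, -0.6]
gripper_width: 0.379
```

Emit:
{"name": "drive_tool", "arguments": {
  "steps": [
    {"ax": 0,"ay": 0,"az": 0,"x": 0.9,"y": 0,"z": 0,"claw": 0},
    {"ax": 0,"ay": 0,"az": 0,"x": 0.3,"y": 0,"z": 0,"claw": 0},
    {"ax": 0,"ay": 0,"az": 0,"x": 0,"y": 0,"z": 0,"claw": 0},
    {"ax": 0,"ay": 0,"az": 0,"x": 0,"y": 0,"z": 0,"claw": 0},
    {"ax": 0,"ay": 0,"az": 0,"x": 0,"y": 0,"z": 0,"claw": 0}
  ]
}}

```text
t: 9.58
position: [433.8, 234.1, 292.8]
tcp_rot: [[-0.997, -0.079, 0.001], [-0.079, 0.997, 0.001], [-0.002, 0.001, -1.0]]
contact_force: [0.5, -1.3, -0.5]
gripper_width: -0.003
```

```bash
python3 - <<'E'
from h import *
import pickle
s=env.read_state(); print(s['t'],s['position'],s['tcp_rot'].round(4),s['contact_force'],s['joint_pos'].round(2),s['gripper_width'])
d=snap('scene'); save(d,'s7.png',(270,270,450,430),4); pickle.dump(d,open('s7.pkl','wb'))
d=snap('wrist'); save(d,'w7.png')
d=snap('top'); save(d,'t7.png',(185,150,285,300),4); pickle.dump(d,open('t7.pkl','wb'))
E
```

```text
9.5833 [433.84875306 234.14759341 292.75723684] [[-9.969e-01 -7.860e-02  1.500e-03]
 [-7.860e-02  9.969e-01  1.000e-03]
 [-1.600e-03  9.000e-04 -1.000e+00]] [ 0.48149346 -1.3091761  -0.50613496] [ 0.83  0.28 -0.47  0.   -0.82 -2.32] -0.00279587845703989
```

View pics/s7.png

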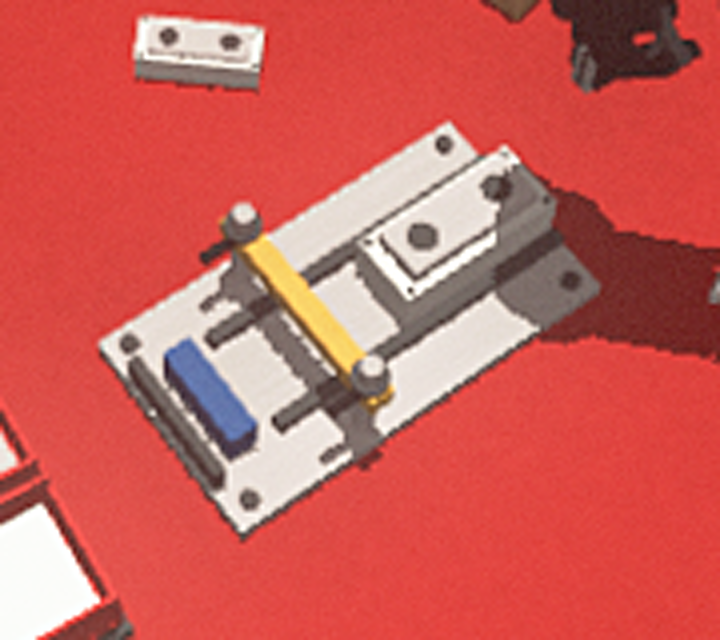

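View pics/w7.png

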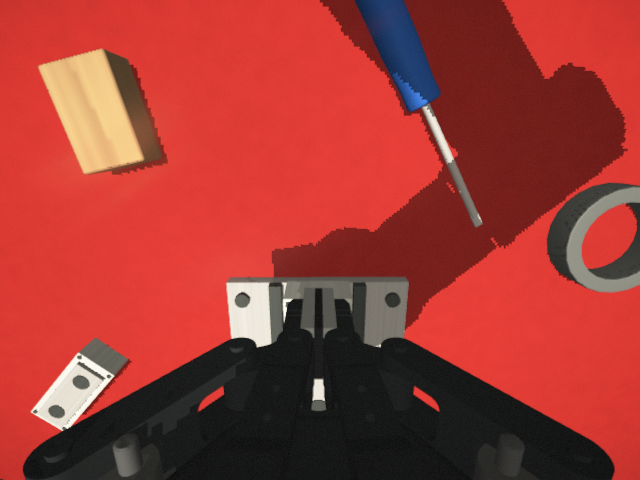

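View pics/t7.png

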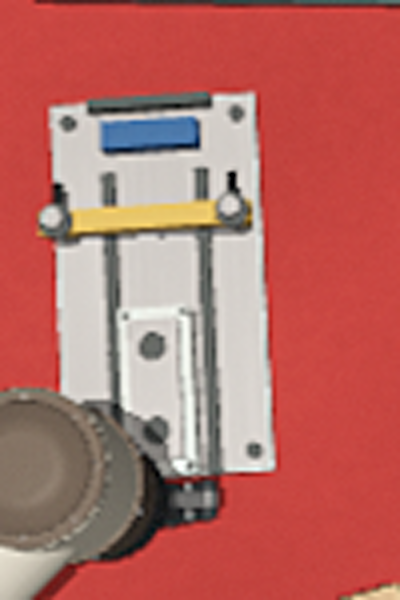

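The casting lies flat in the channel. In the scene crop its nose is at (390,270), well short of the bar, and the fingers are shut and clear. Next I'll lower behind it to push.

Emit:
{"name": "drive_tool", "arguments": {
  "steps": [
    {"ax": 0,"ay": 0,"az": 0,"x": 0,"y": 0,"z": 0.7,"claw": 0},
    {"ax": 0,"ay": 0,"az": 0,"x": 0,"y": 0,"z": 0.9,"claw": 0},
    {"ax": 0,"ay": 0,"az": 0,"x": 0,"y": 0,"z": 0.8,"claw": 0},
    {"ax": 0,"ay": 0,"az": 0,"x": 0,"y": 0,"z": 0,"claw": 0},
    {"ax": 0,"ay": 0,"az": 0,"x": 0,"y": 0,"z": 0,"claw": 0}
  ]
}}

```text
t: 10.15
position: [433.4, 233.5, 195.1]
tcp_rot: [[-0.997, -0.078, -0.003], [-0.078, 0.997, -0.003], [0.003, -0.003, -1.0]]
contact_force: [0.1, 0.2, 1.1]
gripper_width: 0.002
```

Emit:
{"name": "drive_tool", "arguments": {
  "steps": [
    {"ax": 0,"ay": 0,"az": 0,"x": -0.2,"y": 0,"z": 0,"claw": 0},
    {"ax": 0,"ay": 0,"az": 0,"x": -0.2,"y": 0,"z": 0,"claw": 0},
    {"ax": 0,"ay": 0,"az": 0,"x": 0,"y": 0,"z": 0,"claw": 0},
    {"ax": 0,"ay": 0,"az": 0,"x": 0,"y": 0,"z": 0,"claw": 0},
    {"ax": 0,"ay": 0,"az": 0,"x": 0,"y": 0,"z": 0,"claw": 0}
  ]
}}

```text
t: 10.57
position: [449.2, 234.9, 197.3]
tcp_rot: [[-0.997, -0.078, 0.001], [-0.078, 0.997, 0.002], [-0.001, 0.001, -1.0]]
contact_force: [0.6, -1.0, 0.0]
gripper_width: 0.002
```

Emit:
{"name": "drive_tool", "arguments": {
  "steps": [
    {"ax": 0,"ay": 0,"az": 0,"x": -0.05,"y": 0,"z": 0.06,"claw": 0},
    {"ax": 0,"ay": 0,"az": 0,"x": -0.05,"y": 0,"z": 0,"claw": 0},
    {"ax": 0,"ay": 0,"az": 0,"x": -0.05,"y": 0,"z": 0,"claw": 0},
    {"ax": 0,"ay": 0,"az": 0,"x": -0.05,"y": 0,"z": 0,"claw": 0},
    {"ax": 0,"ay": 0,"az": 0,"x": -0.05,"y": 0,"z": 0,"claw": 0}
  ]
}}

```text
t: 10.98
position: [458.8, 235.6, 193.8]
tcp_rot: [[-0.997, -0.078, -0.001], [-0.078, 0.997, -0.001], [0.001, -0.001, -1.0]]
contact_force: [-2.9, 0.3, 2.0]
gripper_width: -0.005
```

Emit:
{"name": "drive_tool", "arguments": {
  "steps": [
    {"ax": 0,"ay": 0,"az": 0,"x": -0.06,"y": 0,"z": 0,"claw": 0},
    {"ax": 0,"ay": 0,"az": 0,"x": -0.06,"y": 0,"z": 0,"claw": 0},
    {"ax": 0,"ay": 0,"az": 0,"x": -0.06,"y": 0,"z": 0,"claw": 0},
    {"ax": 0,"ay": 0,"az": 0,"x": -0.06,"y": 0,"z": 0,"claw": 0},
    {"ax": 0,"ay": 0,"az": 0,"x": -0.06,"y": 0,"z": 0,"claw": 0}
  ]
}}

```text
t: 11.4
position: [471.0, 236.5, 193.7]
tcp_rot: [[-0.997, -0.078, -0.001], [-0.078, 0.997, -0.0], [0.001, -0.0, -1.0]]
contact_force: [-2.3, -0.3, 1.6]
gripper_width: 0.004
```

Emit:
{"name": "drive_tool", "arguments": {
  "steps": [
    {"ax": 0,"ay": 0,"az": 0,"x": -0.06,"y": 0,"z": 0,"claw": 0},
    {"ax": 0,"ay": 0,"az": 0,"x": -0.06,"y": 0,"z": 0,"claw": 0},
    {"ax": 0,"ay": 0,"az": 0,"x": -0.06,"y": 0,"z": 0,"claw": 0},
    {"ax": 0,"ay": 0,"az": 0,"x": -0.06,"y": 0,"z": 0,"claw": 0},
    {"ax": 0,"ay": 0,"az": 0,"x": -0.06,"y": 0,"z": 0,"claw": 0}
  ]
}}

```text
t: 11.82
position: [483.1, 237.5, 193.7]
tcp_rot: [[-0.997, -0.078, -0.0], [-0.078, 0.997, -0.0], [0.0, -0.0, -1.0]]
contact_force: [-2.0, -1.1, -1.0]
gripper_width: 0.001
```

Emit:
{"name": "drive_tool", "arguments": {
  "steps": [
    {"ax": 0,"ay": 0,"az": 0,"x": -0.05,"y": 0,"z": 0,"claw": 0},
    {"ax": 0,"ay": 0,"az": 0,"x": -0.05,"y": 0,"z": 0,"claw": 0},
    {"ax": 0,"ay": 0,"az": 0,"x": -0.05,"y": 0,"z": 0,"claw": 0},
    {"ax": 0,"ay": 0,"az": 0,"x": -0.05,"y": 0,"z": 0,"claw": 0},
    {"ax": 0,"ay": 0,"az": 0,"x": 0,"y": 0,"z": 0,"claw": 0}
  ]
}}

```text
t: 12.23
position: [491.3, 238.3, 194.0]
tcp_rot: [[-0.997, -0.078, 0.001], [-0.078, 0.997, 0.0], [-0.001, 0.0, -1.0]]
contact_force: [-1.0, -0.5, -0.3]
gripper_width: 0.0
```

```bash
python3 - <<'E'
from h import *
s=env.read_state(); print(s['t'],s['position'],s['contact_force'],s['position']@[.99692,.0784,0])
d=snap('scene'); save(d,'s8.png',(270,270,450,430),4)
E
```

```text
12.2333 [491.34923981 238.29488969 193.99998378] [-0.98671742 -0.53640146 -0.30624007] 508.51820350369235
```

View pics/s8.png

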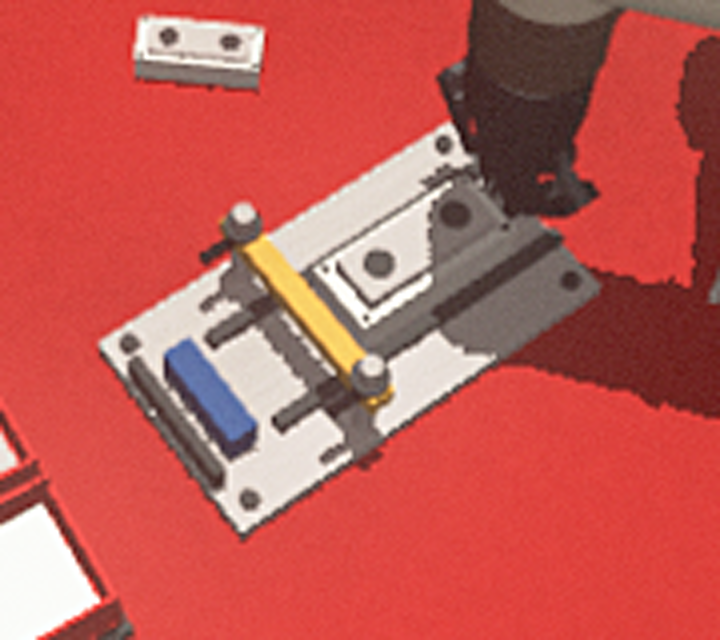

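Emit:
{"name": "drive_tool", "arguments": {
  "steps": [
    {"ax": 0,"ay": 0,"az": 0,"x": -0.05,"y": 0,"z": 0,"claw": 0},
    {"ax": 0,"ay": 0,"az": 0,"x": -0.05,"y": 0,"z": 0,"claw": 0},
    {"ax": 0,"ay": 0,"az": 0,"x": -0.05,"y": 0,"z": 0,"claw": 0},
    {"ax": 0,"ay": 0,"az": 0,"x": -0.05,"y": 0,"z": 0,"claw": 0},
    {"ax": 0,"ay": 0,"az": 0,"x": -0.05,"y": 0,"z": 0,"claw": 0}
  ]
}}

```text
t: 12.7
position: [501.0, 239.0, 194.1]
tcp_rot: [[-0.997, -0.078, 0.0], [-0.078, 0.997, 0.0], [-0.0, 0.0, -1.0]]
contact_force: [-3.9, 0.6, 1.7]
gripper_width: 0.0
```

Emit:
{"name": "drive_tool", "arguments": {
  "steps": [
    {"ax": 0,"ay": 0,"az": 0,"x": -0.05,"y": 0,"z": 0,"claw": 0},
    {"ax": 0,"ay": 0,"az": 0,"x": -0.04,"y": 0,"z": 0,"claw": 0},
    {"ax": 0,"ay": 0,"az": 0,"x": -0.03,"y": 0,"z": 0,"claw": 0},
    {"ax": 0,"ay": 0,"az": 0,"x": -0.02,"y": 0,"z": 0,"claw": 0},
    {"ax": 0,"ay": 0,"az": 0,"x": -0.02,"y": 0,"z": 0,"claw": 0}
  ]
}}

```text
t: 13.12
position: [507.3, 239.4, 193.9]
tcp_rot: [[-0.997, -0.078, -0.0], [-0.078, 0.997, -0.0], [0.0, -0.0, -1.0]]
contact_force: [-3.5, -0.4, 1.2]
gripper_width: 0.002
```

Emit:
{"name": "drive_tool", "arguments": {
  "steps": [
    {"ax": 0,"ay": 0,"az": 0,"x": -0.02,"y": 0,"z": 0,"claw": 0},
    {"ax": 0,"ay": 0,"az": 0,"x": -0.02,"y": 0,"z": 0,"claw": 0},
    {"ax": 0,"ay": 0,"az": 0,"x": -0.02,"y": 0,"z": 0,"claw": 0}
  ]
}}

```text
t: 13.37
position: [509.6, 239.6, 193.9]
tcp_rot: [[-0.997, -0.078, -0.0], [-0.078, 0.997, -0.0], [0.0, -0.0, -1.0]]
contact_force: [-3.6, 0.4, 2.6]
gripper_width: 0.003
```

Emit:
{"name": "drive_tool", "arguments": {
  "steps": [
    {"ax": 0,"ay": 0,"az": 0,"x": -0.02,"y": 0,"z": 0,"claw": 0},
    {"ax": 0,"ay": 0,"az": 0,"x": -0.02,"y": 0,"z": 0,"claw": 0},
    {"ax": 0,"ay": 0,"az": 0,"x": -0.02,"y": 0,"z": 0,"claw": 0}
  ]
}}

```text
t: 13.62
position: [512.1, 239.8, 193.9]
tcp_rot: [[-0.997, -0.078, -0.0], [-0.078, 0.997, -0.0], [0.0, -0.0, -1.0]]
contact_force: [-2.6, -1.6, 2.3]
gripper_width: 0.001
```

Emit:
{"name": "drive_tool", "arguments": {
  "steps": [
    {"ax": 0,"ay": 0,"az": 0,"x": -0.02,"y": 0,"z": 0,"claw": 0},
    {"ax": 0,"ay": 0,"az": 0,"x": -0.02,"y": 0,"z": 0,"claw": 0},
    {"ax": 0,"ay": 0,"az": 0,"x": -0.02,"y": 0,"z": 0,"claw": 0}
  ]
}}

```text
t: 13.87
position: [514.5, 240.0, 193.9]
tcp_rot: [[-0.997, -0.078, -0.0], [-0.078, 0.997, -0.0], [0.0, 0.0, -1.0]]
contact_force: [-3.1, -0.9, 2.9]
gripper_width: -0.005
```

Emit:
{"name": "drive_tool", "arguments": {
  "steps": [
    {"ax": 0,"ay": 0,"az": 0,"x": -0.02,"y": 0,"z": 0,"claw": 0},
    {"ax": 0,"ay": 0,"az": 0,"x": -0.02,"y": 0,"z": 0,"claw": 0}
  ]
}}

```text
t: 14.03
position: [516.1, 240.1, 193.9]
tcp_rot: [[-0.997, -0.078, -0.0], [-0.078, 0.997, 0.0], [0.0, 0.0, -1.0]]
contact_force: [-3.2, -0.3, 2.4]
gripper_width: -0.005
```

Emit:
{"name": "drive_tool", "arguments": {
  "steps": [
    {"ax": 0,"ay": 0,"az": 0,"x": -0.02,"y": 0,"z": 0,"claw": 0},
    {"ax": 0,"ay": 0,"az": 0,"x": -0.02,"y": 0,"z": 0,"claw": 0}
  ]
}}

```text
t: 14.2
position: [517.6, 240.3, 193.9]
tcp_rot: [[-0.997, -0.078, -0.0], [-0.078, 0.997, -0.0], [0.0, -0.0, -1.0]]
contact_force: [-2.0, -1.0, 2.6]
gripper_width: 0.003
```

Emit:
{"name": "drive_tool", "arguments": {
  "steps": [
    {"ax": 0,"ay": 0,"az": 0,"x": -0.02,"y": 0,"z": 0,"claw": 0},
    {"ax": 0,"ay": 0,"az": 0,"x": -0.02,"y": 0,"z": 0,"claw": 0}
  ]
}}

```text
t: 14.37
position: [519.2, 240.4, 193.9]
tcp_rot: [[-0.997, -0.078, -0.0], [-0.078, 0.997, -0.0], [0.0, 0.0, -1.0]]
contact_force: [-3.7, -0.8, 1.6]
gripper_width: -0.003
```

Emit:
{"name": "drive_tool", "arguments": {
  "steps": [
    {"ax": 0,"ay": 0,"az": 0,"x": -0.015,"y": 0,"z": 0,"claw": 0},
    {"ax": 0,"ay": 0,"az": 0,"x": -0.015,"y": 0,"z": 0,"claw": 0}
  ]
}}

```text
t: 14.53
position: [520.4, 240.5, 193.9]
tcp_rot: [[-0.997, -0.078, -0.0], [-0.078, 0.997, -0.0], [0.0, -0.0, -1.0]]
contact_force: [-2.8, 0.3, 1.8]
gripper_width: 0.001
```

Emit:
{"name": "drive_tool", "arguments": {
  "steps": [
    {"ax": 0,"ay": 0,"az": 0,"x": -0.015,"y": 0,"z": 0,"claw": 0},
    {"ax": 0,"ay": 0,"az": 0,"x": -0.015,"y": 0,"z": 0,"claw": 0}
  ]
}}

```text
t: 14.7
position: [521.3, 240.5, 193.9]
tcp_rot: [[-0.997, -0.078, -0.001], [-0.078, 0.997, -0.0], [0.001, -0.0, -1.0]]
contact_force: [-6.3, 1.4, 4.3]
gripper_width: -0.0
```

Emit:
{"name": "drive_tool", "arguments": {
  "steps": [
    {"ax": 0,"ay": 0,"az": 0,"x": -0.01,"y": 0,"z": 0,"claw": 0}
  ]
}}

```text
t: 14.78
position: [521.4, 240.6, 193.9]
tcp_rot: [[-0.997, -0.078, -0.002], [-0.078, 0.997, -0.001], [0.002, -0.001, -1.0]]
contact_force: [-7.6, 1.1, 4.2]
gripper_width: -0.002
```

Emit:
{"name": "drive_tool", "arguments": {
  "steps": [
    {"ax": 0,"ay": 0,"az": 0,"x": -0.01,"y": 0,"z": 0,"claw": 0}
  ]
}}

```text
t: 14.87
position: [521.5, 240.5, 193.8]
tcp_rot: [[-0.997, -0.078, -0.003], [-0.078, 0.997, -0.001], [0.003, -0.001, -1.0]]
contact_force: [-8.5, 2.0, 4.3]
gripper_width: -0.004
```

The force climbed to 8.5 N while the tool stood still at the expected blocking position. I'll hold gently and look.

Emit:
{"name": "drive_tool", "arguments": {
  "steps": [
    {"ax": 0,"ay": 0,"az": 0,"x": -0.015,"y": 0,"z": 0,"claw": 0},
    {"ax": 0,"ay": 0,"az": 0,"x": 0,"y": 0,"z": 0,"claw": 0},
    {"ax": 0,"ay": 0,"az": 0,"x": 0,"y": 0,"z": 0,"claw": 0},
    {"ax": 0,"ay": 0,"az": 0,"x": 0,"y": 0,"z": 0,"claw": 0}
  ]
}}

```text
t: 15.2
position: [521.7, 240.5, 193.8]
tcp_rot: [[-0.997, -0.078, -0.003], [-0.078, 0.997, -0.001], [0.004, -0.001, -1.0]]
contact_force: [-8.0, 1.6, 4.9]
gripper_width: -0.0
```

```bash
python3 - <<'E'
from h import *
s=env.read_state(); print(s['t'],s['position'],s['contact_force'],s['position']@[.99692,.0784,0])
d=snap('scene'); save(d,'s9.png',(290,290,430,420),5.5)
d=snap('top'); save(d,'t9.png',(185,165,265,280),5)
E
```

```text
15.2 [521.69224316 240.52847799 193.7728153 ] [-8.03251862  1.64685194  4.86734637] 538.942863728678
```

View pics/s9.png

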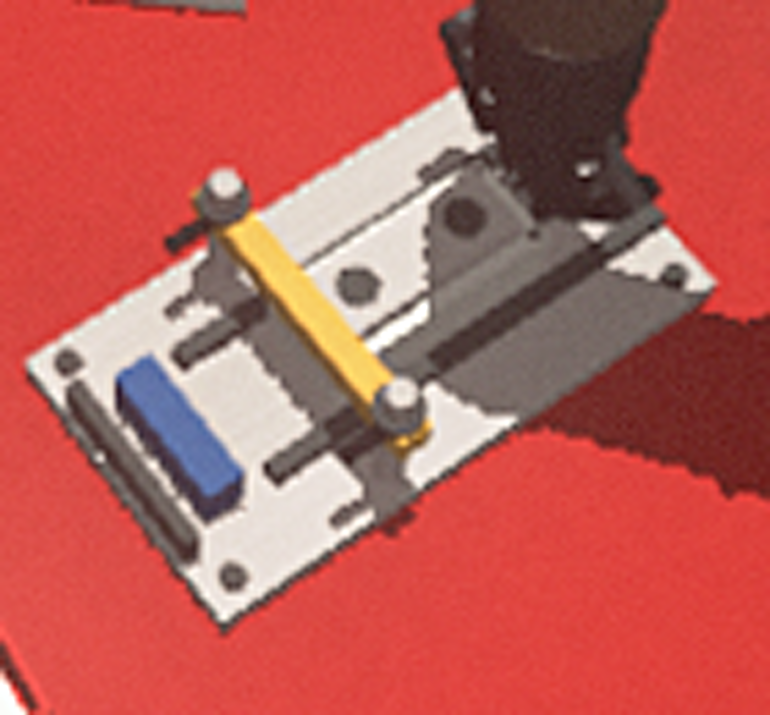

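View pics/t9.png

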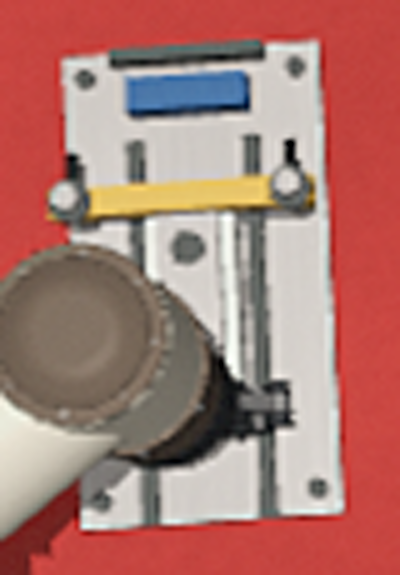

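The pad abuts the bar and the shuttle has not moved, so the casting is blocked. I'll add one small increment and hold, to be well over 2 N, then back off.

Emit:
{"name": "drive_tool", "arguments": {
  "steps": [
    {"ax": 0,"ay": 0,"az": 0,"x": -0.02,"y": 0,"z": 0,"claw": 0},
    {"ax": 0,"ay": 0,"az": 0,"x": -0.01,"y": 0,"z": 0,"claw": 0},
    {"ax": 0,"ay": 0,"az": 0,"x": 0,"y": 0,"z": 0,"claw": 0},
    {"ax": 0,"ay": 0,"az": 0,"x": 0,"y": 0,"z": 0,"claw": 0}
  ]
}}

```text
t: 15.63
position: [522.1, 240.5, 193.7]
tcp_rot: [[-0.997, -0.078, -0.006], [-0.078, 0.997, -0.002], [0.006, -0.002, -1.0]]
contact_force: [-11.8, 2.0, 7.2]
gripper_width: -0.003
```

Emit:
{"name": "drive_tool", "arguments": {
  "steps": [
    {"ax": 0,"ay": 0,"az": 0,"x": 0.1,"y": 0,"z": 0,"claw": 0},
    {"ax": 0,"ay": 0,"az": 0,"x": 0.4,"y": 0,"z": 0,"claw": 0},
    {"ax": 0,"ay": 0,"az": 0,"x": 0.3,"y": 0,"z": -0.3,"claw": 0},
    {"ax": 0,"ay": 0,"az": 0,"x": 0,"y": 0,"z": -0.9,"claw": 0},
    {"ax": 0,"ay": 0,"az": 0,"x": 0,"y": 0,"z": -0.9,"claw": 1}
  ]
}}

```text
t: 16.05
position: [492.1, 238.3, 277.7]
tcp_rot: [[-0.997, -0.079, -0.001], [-0.079, 0.997, -0.002], [0.001, -0.002, -1.0]]
contact_force: [1.7, 1.5, 0.4]
gripper_width: 0.125
```

Emit:
{"name": "drive_tool", "arguments": {
  "steps": [
    {"ax": 0,"ay": 0,"az": 0,"x": 0,"y": 0,"z": -0.4,"claw": 1},
    {"ax": 0,"ay": 0,"az": 0,"x": 0,"y": 0,"z": 0,"claw": 1},
    {"ax": 0,"ay": 0,"az": 0,"x": 0,"y": 0,"z": 0,"claw": 1},
    {"ax": 0,"ay": 0,"az": 0,"x": 0,"y": 0,"z": 0,"claw": 1},
    {"ax": 0,"ay": 0,"az": 0,"x": 0,"y": 0,"z": 0,"claw": 1}
  ]
}}

```text
t: 16.47
position: [492.2, 238.0, 292.6]
tcp_rot: [[-0.997, -0.078, -0.002], [-0.078, 0.997, -0.001], [0.002, -0.001, -1.0]]
contact_force: [-0.1, 0.4, -0.5]
gripper_width: 0.844
```

```bash
python3 - <<'E'
from h import *
import pickle
s=env.read_state(); print(s['t'],s['position'],s['tcp_rot'].round(4),s['contact_force'],s['gripper_width'])
d=snap('scene'); save(d,'s10.png',(290,290,430,420),5.5)
d=snap('wrist'); save(d,'w10.png'); pickle.dump(d,open('w10.pkl','wb'))
E
```

```text
16.4667 [492.16461755 238.04766135 292.58041314] [[-0.9969 -0.0781 -0.0015]
 [-0.0781  0.9969 -0.0013]
 [ 0.0016 -0.0012 -1.    ]] [-0.11718617  0.44205299 -0.45430298] 0.843918226585428
```

View pics/w10.png

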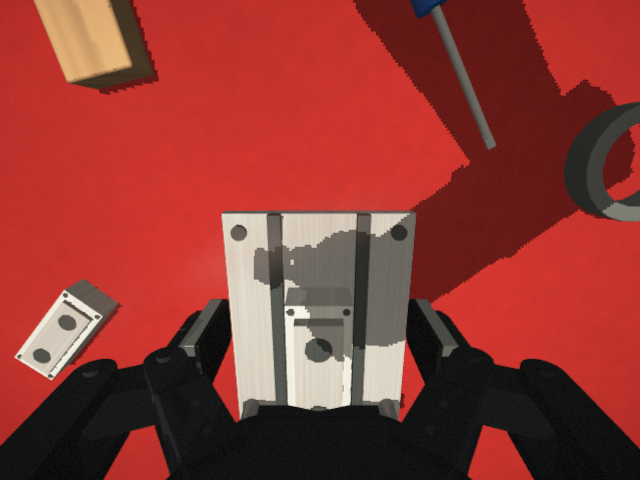

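View pics/s10.png

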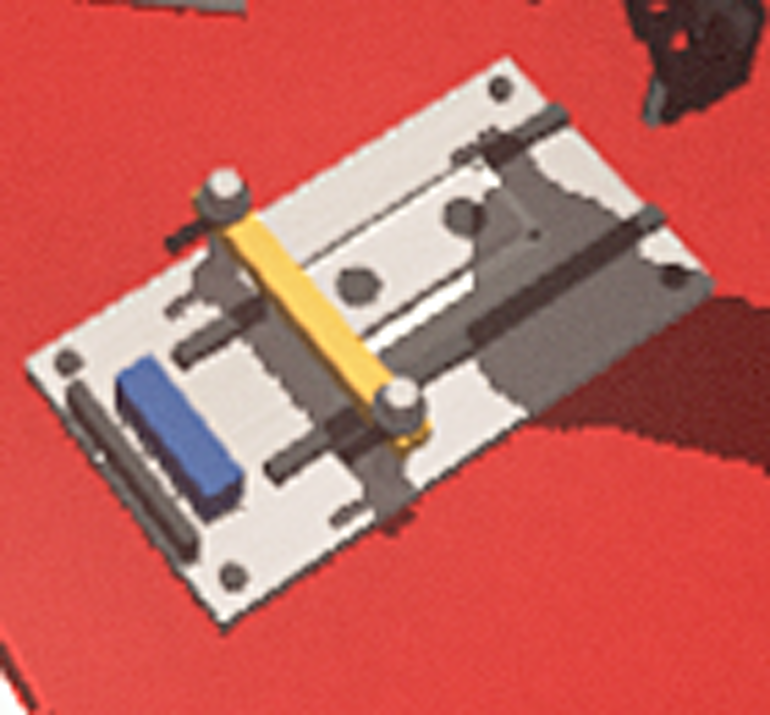

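Emit:
{"name": "drive_tool", "arguments": {
  "steps": [
    {"ax": 0,"ay": 0,"az": 0,"x": -0.5,"y": 0,"z": 0,"claw": 1},
    {"ax": 0,"ay": 0,"az": 0,"x": -0.9,"y": 0,"z": 0,"claw": 1},
    {"ax": 0,"ay": 0,"az": 0,"x": -0.8,"y": 0,"z": 0,"claw": 1},
    {"ax": 0,"ay": 0,"az": 0,"x": 0,"y": 0,"z": 0,"claw": 1},
    {"ax": 0,"ay": 0,"az": 0,"x": 0,"y": 0,"z": 0,"claw": 1}
  ]
}}

```text
t: 16.98
position: [581.0, 245.0, 291.9]
tcp_rot: [[-0.997, -0.077, -0.002], [-0.077, 0.997, -0.001], [0.002, -0.001, -1.0]]
contact_force: [-0.3, -0.7, -0.4]
gripper_width: 0.998
```

Emit:
{"name": "drive_tool", "arguments": {
  "steps": [
    {"ax": 0,"ay": 0,"az": 0,"x": 0,"y": 0,"z": 0.4,"claw": 1},
    {"ax": 0,"ay": 0,"az": 0,"x": 0,"y": 0,"z": 0.5,"claw": 1},
    {"ax": 0,"ay": 0,"az": 0,"x": 0,"y": 0,"z": 0.5,"claw": 1},
    {"ax": 0,"ay": 0,"az": 0,"x": 0,"y": 0,"z": 0.3,"claw": 1},
    {"ax": 0,"ay": 0,"az": 0,"x": 0,"y": 0,"z": 0,"claw": 1}
  ]
}}

```text
t: 17.4
position: [578.3, 244.5, 222.5]
tcp_rot: [[-0.997, -0.078, -0.006], [-0.078, 0.997, -0.004], [0.007, -0.003, -1.0]]
contact_force: [-0.2, 0.3, 0.3]
gripper_width: 1.0
```

Emit:
{"name": "drive_tool", "arguments": {
  "steps": [
    {"ax": 0,"ay": 0,"az": 0,"x": 0,"y": 0,"z": 0,"claw": 1},
    {"ax": 0,"ay": 0,"az": 0,"x": 0,"y": 0,"z": 0,"claw": 1},
    {"ax": 0,"ay": 0,"az": 0,"x": 0,"y": 0,"z": 0,"claw": 1}
  ]
}}

```text
t: 17.65
position: [580.2, 245.5, 227.4]
tcp_rot: [[-0.997, -0.079, 0.002], [-0.079, 0.997, 0.001], [-0.002, 0.001, -1.0]]
contact_force: [-0.0, 0.6, -0.4]
gripper_width: 0.997
```

```bash
python3 - <<'E'
from h import *
import pickle
s=env.read_state(); print(s['t'],s['position'],s['tcp_rot'].round(4),s['contact_force'],s['gripper_width'])
d=snap('scene'); save(d,'s11.png',(290,270,450,420),4.8)
d=snap('wrist'); save(d,'w11.png'); pickle.dump(d,open('w11.pkl','wb'))
E
```

```text
17.65 [580.24790686 245.52966543 227.36285968] [[-0.9969 -0.0788  0.0022]
 [-0.0788  0.9969  0.0014]
 [-0.0023  0.0012 -1.    ]] [-0.03503634  0.64392787 -0.37171154] 0.9968897789349987
```

View pics/w11.png

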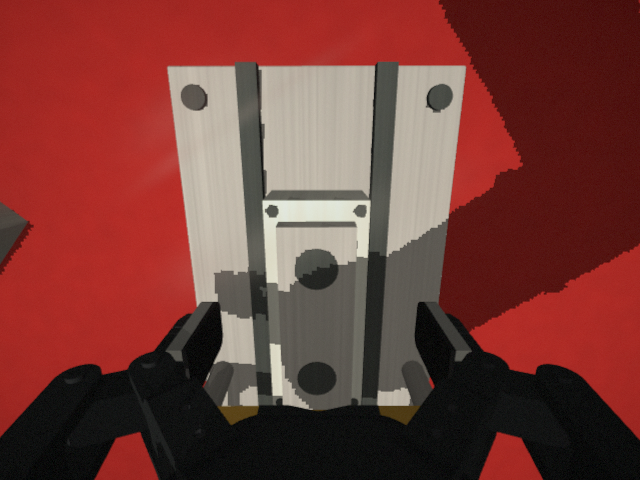

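View pics/s11.png

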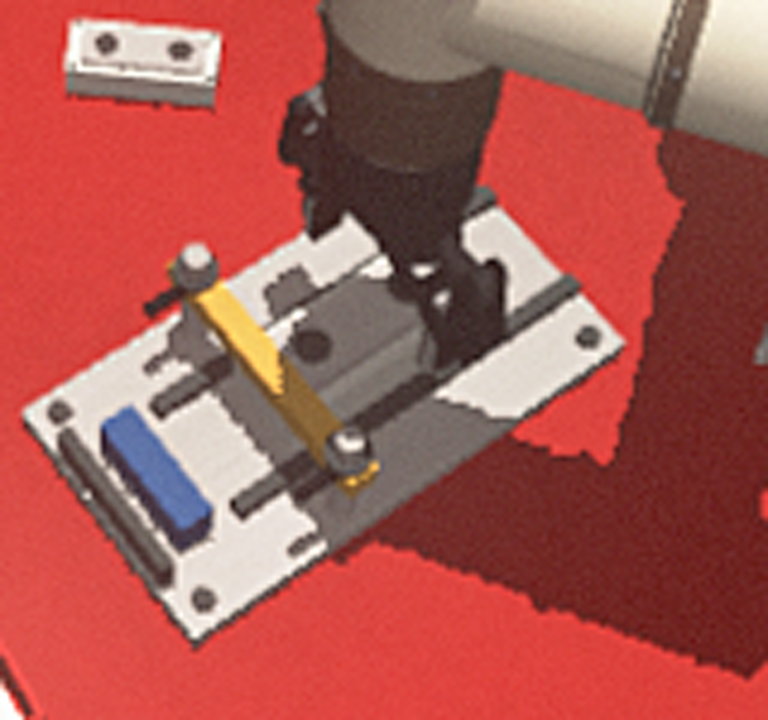

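The fingers straddle the casting with the bar well ahead of them. I'll lower and grip.

Emit:
{"name": "drive_tool", "arguments": {
  "force": 60,
  "steps": [
    {"ax": 0,"ay": 0,"az": 0,"x": 0,"y": 0,"z": 0.4,"claw": 1},
    {"ax": 0,"ay": 0,"az": 0,"x": 0,"y": 0,"z": 0.3,"claw": 1},
    {"ax": 0,"ay": 0,"az": 0,"x": 0,"y": 0,"z": 0.08,"claw": 1},
    {"ax": 0,"ay": 0,"az": 0,"x": 0,"y": 0,"z": 0,"claw": 1},
    {"ax": 0,"ay": 0,"az": 0,"x": 0,"y": 0,"z": 0,"claw": 1}
  ]
}}

```text
t: 18.17
position: [580.1, 245.2, 194.7]
tcp_rot: [[-0.997, -0.079, -0.0], [-0.079, 0.997, -0.0], [0.0, -0.0, -1.0]]
contact_force: [0.4, 0.4, 0.9]
gripper_width: 1.001
```

Emit:
{"name": "drive_tool", "arguments": {
  "force": 60,
  "steps": [
    {"ax": 0,"ay": 0,"az": 0,"x": 0,"y": 0,"z": 0,"claw": 1},
    {"ax": 0,"ay": 0,"az": 0,"x": 0,"y": 0,"z": 0,"claw": 1},
    {"ax": 0,"ay": 0,"az": 0,"x": 0,"y": 0,"z": 0,"claw": 1}
  ]
}}

```text
t: 18.42
position: [580.1, 245.3, 195.3]
tcp_rot: [[-0.997, -0.078, 0.001], [-0.078, 0.997, 0.001], [-0.001, 0.001, -1.0]]
contact_force: [0.1, -0.1, 0.7]
gripper_width: 1.001
```

Next I'll grip it, draw it back along the bed about 60 mm clear of the bar, then lift.

Emit:
{"name": "drive_tool", "arguments": {
  "force": 60,
  "steps": [
    {"ax": 0,"ay": 0,"az": 0,"x": 0,"y": 0,"z": 0,"claw": 0.4},
    {"ax": 0,"ay": 0,"az": 0,"x": 0,"y": 0,"z": 0,"claw": 0.3},
    {"ax": 0,"ay": 0,"az": 0,"x": 0,"y": 0,"z": 0,"claw": 0.2},
    {"ax": 0,"ay": 0,"az": 0,"x": 0,"y": 0,"z": 0,"claw": 0.2},
    {"ax": 0,"ay": 0,"az": 0,"x": 0,"y": 0,"z": 0,"claw": 0.2}
  ]
}}

```text
t: 18.83
position: [579.9, 245.1, 195.2]
tcp_rot: [[-0.997, -0.078, -0.0], [-0.078, 0.997, -0.0], [0.0, -0.0, -1.0]]
contact_force: [-1.0, -1.2, 3.9]
gripper_width: 0.572
```

Emit:
{"name": "drive_tool", "arguments": {
  "force": 60,
  "steps": [
    {"ax": 0,"ay": 0,"az": 0,"x": 0,"y": 0,"z": 0,"claw": 0.2},
    {"ax": 0,"ay": 0,"az": 0,"x": 0,"y": 0,"z": 0,"claw": 0.2}
  ]
}}

```text
t: 19.0
position: [579.9, 245.1, 195.2]
tcp_rot: [[-0.997, -0.079, -0.0], [-0.079, 0.997, -0.0], [0.0, -0.0, -1.0]]
contact_force: [-2.2, -1.8, 4.6]
gripper_width: 0.575
```

Emit:
{"name": "drive_tool", "arguments": {
  "force": 60,
  "steps": [
    {"ax": 0,"ay": 0,"az": 0,"x": 0.1,"y": 0,"z": 0,"claw": 0.2},
    {"ax": 0,"ay": 0,"az": 0,"x": 0.3,"y": 0,"z": 0,"claw": 0.2},
    {"ax": 0,"ay": 0,"az": 0,"x": 0.4,"y": 0,"z": 0,"claw": 0.2},
    {"ax": 0,"ay": 0,"az": 0,"x": 0.4,"y": 0,"z": 0,"claw": 0.2},
    {"ax": 0,"ay": 0,"az": 0,"x": 0.3,"y": 0,"z": 0,"claw": 0.2}
  ]
}}

```text
t: 19.42
position: [520.1, 240.9, 195.2]
tcp_rot: [[-0.997, -0.079, 0.003], [-0.079, 0.997, 0.002], [-0.003, 0.002, -1.0]]
contact_force: [2.8, 0.8, 1.8]
gripper_width: 0.57
```

Emit:
{"name": "drive_tool", "arguments": {
  "force": 60,
  "steps": [
    {"ax": 0,"ay": 0,"az": 0,"x": 0,"y": 0,"z": -0.2,"claw": 0.2},
    {"ax": 0,"ay": 0,"az": 0,"x": 0,"y": 0,"z": -0.6,"claw": 0.2},
    {"ax": 0,"ay": 0,"az": 0,"x": 0,"y": 0,"z": -0.9,"claw": 0.2},
    {"ax": 0,"ay": 0,"az": 0,"x": 0,"y": 0,"z": -0.9,"claw": 0.2},
    {"ax": 0,"ay": 0,"az": 0,"x": 0,"y": 0,"z": -0.6,"claw": 0.2}
  ]
}}

```text
t: 19.83
position: [520.4, 240.5, 324.5]
tcp_rot: [[-0.997, -0.078, 0.0], [-0.078, 0.997, 0.001], [-0.0, 0.001, -1.0]]
contact_force: [0.6, 1.8, -6.0]
gripper_width: 0.571
```

Emit:
{"name": "drive_tool", "arguments": {
  "force": 60,
  "steps": [
    {"ax": 0,"ay": 0,"az": 0,"x": 0,"y": 0,"z": 0,"claw": 0.2},
    {"ax": 0,"ay": 0,"az": 0,"x": 0,"y": 0,"z": 0,"claw": 0.2},
    {"ax": 0,"ay": 0,"az": 0,"x": 0,"y": 0,"z": 0,"claw": 0.2}
  ]
}}

```text
t: 20.08
position: [519.1, 239.7, 319.7]
tcp_rot: [[-0.997, -0.077, -0.006], [-0.077, 0.997, -0.003], [0.006, -0.002, -1.0]]
contact_force: [0.5, -0.5, -7.4]
gripper_width: 0.571
```

```bash
python3 - <<'E'
from h import *
import pickle
s=env.read_state(); print(s['t'],s['position'],s['tcp_rot'].round(4),s['contact_force'],s['gripper_width'])
d=snap('wrist'); save(d,'w12.png'); pickle.dump(d,open('w12.pkl','wb'))
E
```

```text
20.0833 [519.132869   239.70829551 319.65202701] [[-0.997  -0.0769 -0.006 ]
 [-0.0769  0.997  -0.0027]
 [ 0.0062 -0.0022 -1.    ]] [ 0.4594334  -0.51465364 -7.41368511] 0.5707189700991674
```

View pics/w12.png

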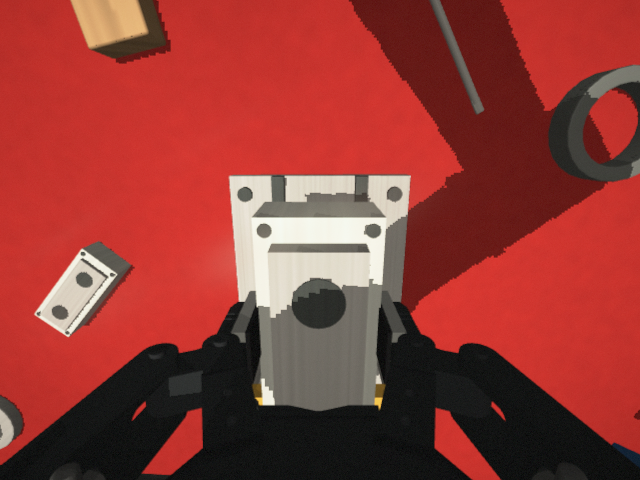

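Emit:
{"name": "drive_tool", "arguments": {
  "force": 60,
  "steps": [
    {"ax": 0,"ay": 0,"az": 0,"x": 0.05,"y": -0.34,"z": 0,"claw": 0.2},
    {"ax": 0,"ay": 0,"az": 0,"x": 0.105,"y": -0.7,"z": 0,"claw": 0.2},
    {"ax": 0,"ay": 0,"az": 0,"x": 0.143,"y": -0.95,"z": 0,"claw": 0.2},
    {"ax": 0,"ay": 0,"az": 0,"x": 0.143,"y": -0.95,"z": 0,"claw": 0.2},
    {"ax": 0,"ay": 0,"az": 0,"x": 0.143,"y": -0.95,"z": 0,"claw": 0.2}
  ]
}}

```text
t: 20.55
position: [508.0, 81.6, 320.5]
tcp_rot: [[-0.997, -0.079, -0.005], [-0.079, 0.997, -0.002], [0.005, -0.002, -1.0]]
contact_force: [1.0, -0.2, -7.5]
gripper_width: 0.572
```

Emit:
{"name": "drive_tool", "arguments": {
  "force": 60,
  "steps": [
    {"ax": 0,"ay": 0,"az": 0,"x": 0.143,"y": -0.95,"z": 0,"claw": 0.2},
    {"ax": 0,"ay": 0,"az": 0,"x": 0.143,"y": -0.95,"z": 0,"claw": 0.2},
    {"ax": 0,"ay": 0,"az": 0,"x": 0.143,"y": -0.95,"z": 0,"claw": 0.2},
    {"ax": 0,"ay": 0,"az": 0,"x": 0.143,"y": -0.95,"z": 0,"claw": 0.2},
    {"ax": 0,"ay": 0,"az": 0,"x": 0.143,"y": -0.95,"z": 0,"claw": 0.2}
  ]
}}

```text
t: 20.97
position: [494.1, -110.3, 320.9]
tcp_rot: [[-0.997, -0.078, -0.004], [-0.078, 0.997, -0.0], [0.004, 0.0, -1.0]]
contact_force: [1.2, -0.5, -6.7]
gripper_width: 0.571
```

Emit:
{"name": "drive_tool", "arguments": {
  "force": 60,
  "steps": [
    {"ax": 0,"ay": 0,"az": 0,"x": 0.143,"y": -0.95,"z": 0,"claw": 0.2},
    {"ax": 0,"ay": 0,"az": 0,"x": 0.143,"y": -0.95,"z": 0,"claw": 0.2},
    {"ax": 0,"ay": 0,"az": 0,"x": 0.143,"y": -0.95,"z": 0,"claw": 0.2},
    {"ax": 0,"ay": 0,"az": 0,"x": 0.143,"y": -0.95,"z": 0,"claw": 0.2},
    {"ax": 0,"ay": 0,"az": 0,"x": 0.143,"y": -0.95,"z": 0,"claw": 0.2}
  ]
}}

```text
t: 21.38
position: [480.4, -301.8, 320.5]
tcp_rot: [[-0.997, -0.078, -0.004], [-0.078, 0.997, 0.002], [0.004, 0.002, -1.0]]
contact_force: [1.6, 0.4, -6.9]
gripper_width: 0.572
```

Emit:
{"name": "drive_tool", "arguments": {
  "force": 60,
  "steps": [
    {"ax": 0,"ay": 0,"az": 0,"x": 0.143,"y": -0.95,"z": 0,"claw": 0.2},
    {"ax": 0,"ay": 0,"az": -0.5,"x": 0.045,"y": -0.3,"z": 0,"claw": 0.2},
    {"ax": 0,"ay": 0,"az": -0.56,"x": 0,"y": 0,"z": 0,"claw": 0.2},
    {"ax": 0,"ay": 0,"az": 0,"x": 0,"y": 0,"z": 0,"claw": 0.2},
    {"ax": 0,"ay": 0,"az": 0,"x": 0,"y": 0,"z": 0,"claw": 0.2}
  ]
}}

```text
t: 21.8
position: [477.4, -350.4, 320.6]
tcp_rot: [[-0.986, -0.168, -0.004], [-0.168, 0.986, 0.002], [0.004, 0.003, -1.0]]
contact_force: [0.7, 0.3, -7.3]
gripper_width: 0.568
```

Emit:
{"name": "drive_tool", "arguments": {
  "force": 60,
  "steps": [
    {"ax": 0,"ay": 0,"az": 0,"x": 0,"y": 0,"z": 0.4,"claw": 0.2},
    {"ax": 0,"ay": 0,"az": 0,"x": 0,"y": 0,"z": 0.7,"claw": 0.2},
    {"ax": 0,"ay": 0,"az": 0,"x": 0,"y": 0,"z": 0.6,"claw": 0.2},
    {"ax": 0,"ay": 0,"az": 0,"x": 0,"y": 0,"z": 0,"claw": 0.2},
    {"ax": 0,"ay": 0,"az": 0,"x": 0,"y": 0,"z": 0,"claw": 0.2}
  ]
}}

```text
t: 22.22
position: [477.9, -349.5, 253.2]
tcp_rot: [[-0.985, -0.171, -0.005], [-0.171, 0.985, 0.002], [0.004, 0.002, -1.0]]
contact_force: [1.0, 0.7, -6.2]
gripper_width: 0.569
```

```bash
python3 - <<'E'
from h import *
import pickle
s=env.read_state(); print(s['t'],s['position'],s['tcp_rot'].round(4),s['contact_force'],s['gripper_width'])
d=snap('wrist'); save(d,'w13.png'); pickle.dump(d,open('w13.pkl','wb'))
d=snap('scene'); save(d,'s13.png',(210,120,370,240),4.8)
E
```

```text
22.2167 [ 477.91070528 -349.45780904  253.20716995] [[-0.9853 -0.1708 -0.0048]
 [-0.1708  0.9853  0.0015]
 [ 0.0044  0.0023 -1.    ]] [ 0.9621597   0.65165847 -6.20314859] 0.5693390494395146
```

View pics/w13.png

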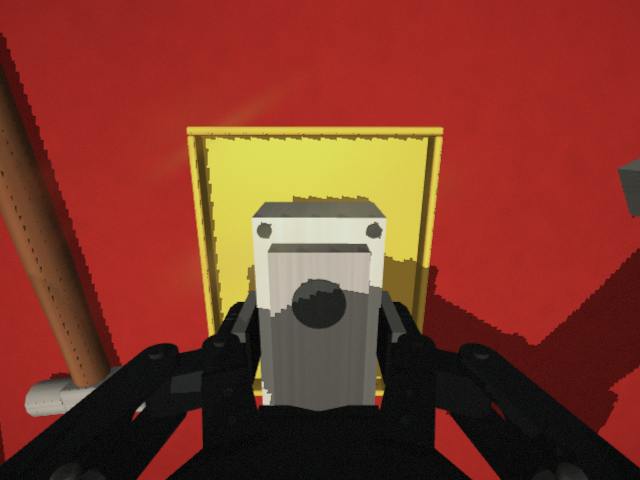

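View pics/s13.png

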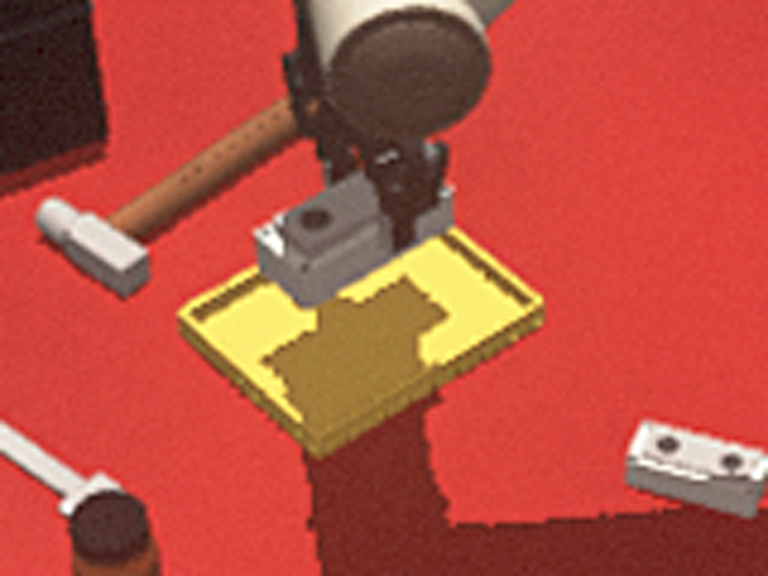

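The casting is centred and parallel over the tray. Lowering.

Emit:
{"name": "drive_tool", "arguments": {
  "force": 60,
  "steps": [
    {"ax": 0,"ay": 0,"az": 0,"x": 0,"y": 0,"z": 0.4,"claw": 0.2},
    {"ax": 0,"ay": 0,"az": 0,"x": 0,"y": 0,"z": 0.6,"claw": 0.2},
    {"ax": 0,"ay": 0,"az": 0,"x": 0,"y": 0,"z": 0.4,"claw": 0.2},
    {"ax": 0,"ay": 0,"az": 0,"x": 0,"y": 0,"z": 0,"claw": 0.2},
    {"ax": 0,"ay": 0,"az": 0,"x": 0,"y": 0,"z": 0,"claw": 0.2}
  ]
}}

```text
t: 22.73
position: [478.9, -350.4, 199.8]
tcp_rot: [[-0.985, -0.171, 0.001], [-0.171, 0.985, -0.001], [-0.001, -0.001, -1.0]]
contact_force: [-0.4, 0.5, -6.0]
gripper_width: 0.574
```

Emit:
{"name": "drive_tool", "arguments": {
  "force": 60,
  "steps": [
    {"ax": 0,"ay": 0,"az": 0,"x": 0,"y": 0,"z": 0,"claw": 0.2},
    {"ax": 0,"ay": 0,"az": 0,"x": 0,"y": 0,"z": 0,"claw": 0.2}
  ]
}}

```text
t: 22.9
position: [479.3, -350.6, 201.1]
tcp_rot: [[-0.985, -0.171, 0.004], [-0.171, 0.985, -0.002], [-0.004, -0.003, -1.0]]
contact_force: [0.9, -0.9, -7.3]
gripper_width: 0.571
```

Emit:
{"name": "drive_tool", "arguments": {
  "force": 60,
  "steps": [
    {"ax": 0,"ay": 0,"az": 0,"x": 0,"y": 0,"z": 0.12,"claw": 0.2},
    {"ax": 0,"ay": 0,"az": 0,"x": 0,"y": 0,"z": 0.1,"claw": 0.2},
    {"ax": 0,"ay": 0,"az": 0,"x": 0,"y": 0,"z": 0.03,"claw": 0.2},
    {"ax": 0,"ay": 0,"az": 0,"x": 0,"y": 0,"z": 0,"claw": 0.2}
  ]
}}

```text
t: 23.23
position: [478.1, -350.2, 188.5]
tcp_rot: [[-0.985, -0.17, -0.001], [-0.17, 0.985, 0.0], [0.001, 0.0, -1.0]]
contact_force: [-0.9, 0.1, -6.3]
gripper_width: 0.568
```

Emit:
{"name": "drive_tool", "arguments": {
  "force": 60,
  "steps": [
    {"ax": 0,"ay": 0,"az": 0,"x": 0,"y": 0,"z": 0.03,"claw": 0.2},
    {"ax": 0,"ay": 0,"az": 0,"x": 0,"y": 0,"z": 0,"claw": 0.2}
  ]
}}

```text
t: 23.4
position: [478.3, -350.3, 188.2]
tcp_rot: [[-0.985, -0.17, 0.0], [-0.17, 0.985, -0.0], [-0.0, -0.0, -1.0]]
contact_force: [-1.3, 0.5, -0.3]
gripper_width: 0.566
```

It has seated at 188.2, as expected. Release and retreat.

Emit:
{"name": "drive_tool", "arguments": {
  "steps": [
    {"ax": 0,"ay": 0,"az": 0,"x": 0,"y": 0,"z": 0,"claw": 0.65},
    {"ax": 0,"ay": 0,"az": 0,"x": 0,"y": 0,"z": 0,"claw": 0.8},
    {"ax": 0,"ay": 0,"az": 0,"x": 0,"y": 0,"z": 0,"claw": 0.8},
    {"ax": 0,"ay": 0,"az": 0,"x": 0,"y": 0,"z": 0,"claw": 0.8},
    {"ax": 0,"ay": 0,"az": 0,"x": 0,"y": 0,"z": -0.2,"claw": 0.8}
  ]
}}

```text
t: 23.82
position: [477.9, -350.1, 194.7]
tcp_rot: [[-0.985, -0.17, -0.002], [-0.17, 0.985, 0.001], [0.002, 0.001, -1.0]]
contact_force: [-0.7, -0.3, 0.8]
gripper_width: 0.798
```

Emit:
{"name": "drive_tool", "arguments": {
  "steps": [
    {"ax": 0,"ay": 0,"az": 0,"x": 0,"y": 0,"z": -0.6,"claw": 0.8},
    {"ax": 0,"ay": 0,"az": 0,"x": 0,"y": 0,"z": -0.9,"claw": 0.8},
    {"ax": 0,"ay": 0,"az": 0,"x": 0,"y": 0,"z": -0.9,"claw": 0.8},
    {"ax": 0,"ay": 0,"az": 0,"x": 0,"y": 0,"z": -0.9,"claw": 0.8},
    {"ax": 0,"ay": 0,"az": 0,"x": 0,"y": 0,"z": -0.4,"claw": 0.8}
  ]
}}

```text
t: 24.23
position: [478.9, -350.7, 350.1]
tcp_rot: [[-0.985, -0.171, 0.008], [-0.171, 0.985, -0.005], [-0.007, -0.007, -1.0]]
contact_force: [-0.1, -0.1, -0.0]
gripper_width: 0.801
```

Emit:
{"name": "drive_tool", "arguments": {
  "steps": [
    {"ax": 0,"ay": 0,"az": 0,"x": 0,"y": -0.7,"z": 0,"claw": 0.8},
    {"ax": 0,"ay": 0,"az": 0,"x": 0,"y": -0.7,"z": 0,"claw": 0.8},
    {"ax": 0,"ay": 0,"az": 0,"x": 0,"y": 0,"z": 0,"claw": 0.8},
    {"ax": 0,"ay": 0,"az": 0,"x": 0,"y": 0,"z": 0,"claw": 0.8},
    {"ax": 0,"ay": 0,"az": 0,"x": 0,"y": 0,"z": 0,"claw": 0.8}
  ]
}}

```text
t: 24.65
position: [487.4, -405.2, 343.5]
tcp_rot: [[-0.986, -0.17, -0.0], [-0.17, 0.986, 0.0], [0.0, 0.0, -1.0]]
contact_force: [0.2, -0.5, -0.7]
gripper_width: 0.801
```

```bash
python3 - <<'E'
from h import *
import pickle
s=env.read_state(); print(s['t'],s['position'],s['contact_force'])
d=snap('wrist'); save(d,'w14.png')
d=snap('scene'); save(d,'s14.png'); 
o=pickle.load(open('scene.pkl','rb'))
P=cloud(d);Q=P.reshape(-1,3)
a=np.radians(9.7);A=np.array([[np.cos(a),np.sin(a)],[-np.sin(a),np.cos(a)]])
L=(Q[:,:2]-[489.9,-348.4])@A.T
m=(abs(L[:,0])<85)&(abs(L[:,1])<65)&(Q[:,2]>43)&(Q[:,2]<60)
print('pad in tray',cv2.minAreaRect(L[m].astype(np.float32)),np.percentile(Q[m,2],[5,50,95]))
# shuttle blue mask shift
for q in (o,d):
    c=q['color'][320:410,290:350].astype(int); b=(c[...,2]>c[...,0]+40); print('shuttle px',np.argwhere(b).mean(0),b.sum())
E
```

```text
24.65 [ 487.43278887 -405.22044288  343.51566651] [ 0.19504958 -0.52795145 -0.74453462]
pad in tray ((0.12621688842773438, 2.4501705169677734), (40.222415924072266, 102.32991027832031), 89.50518798828125) [43.41010097 46.64008762 50.65066336]
shuttle px [46.94470046 32.        ] 217
shuttle px [47.05479452 32.04109589] 219
```

View pics/s14.png

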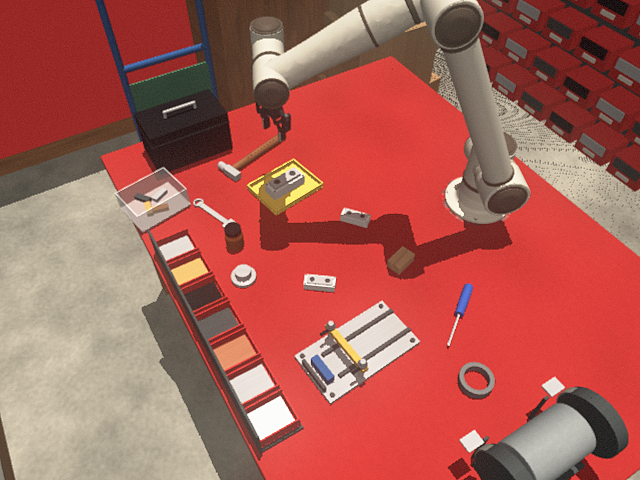

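View pics/w14.png

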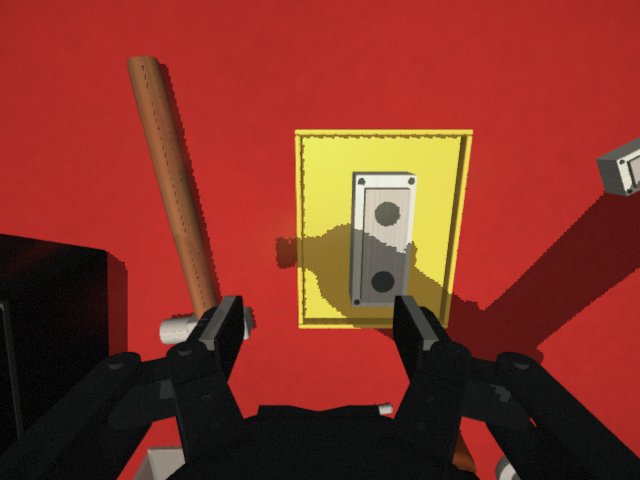

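The casting lies flat and centred in the tray at (384,240) in the wrist view. The shuttle is unmoved, the bystanders are in place and the arm is clear. I'll hand in.

```bash
python3 -c "
from bench import env
print(env.close_job())"
```

```text
the job is handed in; nothing more can be done
None
```

The bar blocked the casting, so it is too high for the gauge. I took it out and laid it flat in the yellow tray, then handed the job in at about 25 s. No verdict was reported.

- **Push:** I set the casting in the channel about 90 mm before the origin and pushed it slowly with closed fingers. It slid at about 2–4 N. It stopped with the pad at the bar's front face, where blocking was expected. The push force rose to about 12 N (limit 25 N) with almost no further movement, so I stopped and backed off.
- **Casting:** In the last pictures it lies flat in the tray, within about 3 mm of centre and parallel to the long walls.
- **Shuttle and bench:** The shuttle moved about 0.1 pixel in the scene image, which means it did not move. The other things on the bench look undisturbed by eye; I did not measure them. The gripper is open and well clear.
- **Unconfirmed or disagreeing:**
  - I judged the force on the bar from the wrist force less sliding friction, since it cannot be read directly.
  - Estimates of the gauge's position differed by about 2 mm, which did not matter.

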